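Book the moulding forms back into the rack

ROBOT

A 6-joint arm with a two-finger parallel gripper is mounted at the origin on the work surface. World frame = base frame: x ahead of the robot, y to its left, z up, the work surface at z = 0. Lengths are in m, angles in rad, forces in N, time in s.
With the tool pointing down it reaches from about 0.3 to 0.775 m from the base axis. Payload 14.6 kg.
Tool frame: the origin (TCP) lies at the very end of the fingers, on their centre line; the grasp point (between the pads) lies 19 mm behind it; z points along the fingers, y is the line along which they close (so a half turn about z gives the same grasp; the last joint's range is limited). The gripper opens to 94 mm and grips with 3 to 60 N. Pads are 16 mm wide; open, the fingers measure 119 mm over their backs; the gripper's body (75 mm by 177 mm) begins 78 mm behind the grasp point.
Start: joints at [-1.306, 0.3, 1.521, -0, 1.321, -0.067], TCP at [0.179, -0.52, 0.205] pointing down, gripper open.
Joint ranges: [-3.03, 3.03], [-0.79, 2.21], [0.23, 2.52], [-1.04, 4.18], [0, 3.07], [-2.55, 2.55]. Speed limits (rad/s): [2.22, 2.22, 2.57, 3.14, 3.14, 3.14].

INTERFACE

Orientations are given as [roll, pitch, yaw] about the fixed x, y, z axes, in that order (R = Rz(yaw) Ry(pitch) Rx(roll)).
In Python, from station import ctrl gives the robot as it stands.
- The arm moves only by the tool move_arm, never from a script. Its argument "targets" is a list of rows, each a list of 6 numbers: the shift along the tool's x, y, z in units of 1000 mm (1.0 is 1000 mm), then the turn, a rotation vector about the tool's x, y, z in units of 30 degrees (1.0 is 30 degrees). In form: [[tx, ty, tz, ax, ay, az], ...]. A call has exactly 5 rows; each row is the pose to reach, as a shift and turn from the pose commanded when the call began, along the tool's axes at that moment; what a row does not reach only later rows make up. A row lasts 1/12 s, in which the tool goes at most 41.7 mm and 7.16 degrees, less where a joint would pass 70% of its speed; a pose out of reach is approached as far as the arm can. A call with a number of a shift or a turn outside -1 to 1 is refused whole. A call with a gripper value outside its range is refused whole. "fingers" is the opening, from -1 (shut) to 1 (fully open), set as the call begins (left out, the last holds). The fingers move at their own pace and stop on an object; "grip_force" is the grip in N (left out, the last holds). Time passes only in rows, so rows that repeat a pose let the fingers close, or fill a call up. It gives the time, the measured TCP pose, the force and the opening at its end, in the units of the state.
- ctrl.get_obs(): the state, without advancing time (a new reading comes with each control period).
- ctrl.camera(name): name is "scene" or "top"; returns the picture (400x640x3 uint8, red, green, blue); there is no depth.
- ctrl.camera_info(name): a dict with "fx", "fy", "cx", "cy" (pixels), "rvec" (rotation vector, rad) and "tvec" (3), from world to camera coordinates, as OpenCV has them. Camera axes: x right, y down, z forward; pixel columns grow to the right and rows downward; lengths in m; the calibration is good to about 2 mm. A picture is of the moment at which its call begins. camera_info takes no time and is no camera call.
- ctrl.hand_in(): hands the job in, once; it reports no verdict.
The state is a dict: "time_s": time; "qpos": joint angles; "joint_vel": joint speeds; "tau": joint torques, N m; "ee_pos": TCP position; "eef_rot": TCP orientation; "force": force on the tool from outside, world axes, zero at the start; "moment": the same for the moment, N m; "grip_width": finger opening in m.
Only numpy, scipy, OpenCV 4.12 (cv2) and the standard library are available. Lean on these libraries where they do the work, as an engineer would, in place of code of your own. Each camera call takes 0.05 s, during which the arm holds its last target. There are 200 camera calls.

TASK

Switch on the reader station with its toggle, then put every wooden moulding form on the sloping rack, lying flat (side by side or stacked) with one end against the stop bar at the low end. Once they are all in, pick up the scanner and hold it still for about two seconds, square-on and about 10 cm away, with its window aimed at the middle of the rack's barcode label, then do the same at the label on the job-ticket stand. Lay the scanner back on its rubber pad, upright and along the pad, and switch the station off, leaving the forms racked and the other things on the bench where they are.

Things in the scene. Friction and masses are not known exactly. Their poses are not given: they have to be found in the camera images.
- rack: fixed wooden sloping rack, about 240 long x 220 wide; its place and yaw vary. Origin on the bench under its middle; x points up the slope (away from the robot at yaw 0), z up. A dark post 120 wide at the high end carries the rack's label; the post's top is 150 above the bench and the top edge of the label's plate about 182
- rack_bed: the rack's plywood bed, 210 long (x) x 220 wide (y), sloping at 15 degrees. Origin on the bed's upper face at the middle of the low end, right at the face of the stop bar: x runs up the slope along the bed, y across it, z square out of the bed's face. The stop bar at x < 0 is 12 thick, spans the width and rises 50 above the bed; the sides are open. The origin is 42 above the bench. Friction keeps a form where it is put: it does not slide down by itself
- rack_tag: white barcode label on an aluminium plate 84 wide x 56 high (white area 76 x 48). Origin at the centre of the label's face; its z axis points straight out of the face towards whoever reads it, its y axis is horizontal along the label's width, its x axis points up the face. At the high end of the rack, centre 158 above the bench, facing back down the slope and tilted up: z points 35 degrees above level, over the low end
- ticket_tag: white barcode label on an aluminium plate 84 wide x 56 high (white area 76 x 48). Origin at the centre of the label's face; its z axis points straight out of the face towards whoever reads it, its y axis is horizontal along the label's width, its x axis points up the face. On top of a fixed ticket stand (base 90 x 100 x 12 with a thin post under the label), centre 110 above the bench, tilted up: z points 42 degrees above level, roughly towards the robot
- switch: fixed grey toggle isolator box 120 (x) x 90 (y) x 45 high on the bench, two ears 61 high beside the lever. Origin under its middle; x is the direction from off to on (away from the robot at yaw 0); yaw varies
- switch_lever (a joint): toggle lever's angle, rad: -0.55 off (leaning to the box's -x side), 0 upright, +0.55 on (leaning to its +x side). Over-centre: once past upright it falls over to that end by itself and stays; a push of under 2 N at the grip moves it. The pivot lies along the box's y axis, 55 above the bench over the box's origin
- switch_grip (a point): centre of the lever's black cross-bar grip, 56 long along the box's y and 24 in diameter, 85 from the pivot (so 140 above the bench when upright, 127 at either end); a steel stem 12 x 16 joins it to the pivot
- pad: fixed black rubber pad 210 (x) x 100 (y) x 12 thick, the scanner's place. Origin at the centre of its underside, on the bench; place and yaw vary
- scanner: loose hand scanner, 240 g, lying on the pad with its nose to the pad's +x. Origin under its middle at the level it stands on; x towards the nose, z up. Grip: black handle 120 long (x -70 to +50) x 34 wide, from z 15 to 45; its balance point is near x = +20 and it can be held by the handle anywhere from x = -30 to +15. Beyond that a grey head 56 wide, bent down, to x = 93; overall height about 61 at the head. A butt under the tail and a foot under the head reach z = 0
- scanner_head: the scanner's reading window, fixed on the front of its head. Origin at the window's centre, at x 84, y 0, z 16 of the scanner; its x axis is the reading beam, pointing forward and 30 degrees below the scanner's own x axis; its y axis is the scanner's y
- form0: wooden moulding form, a flat pale board 110 long (x) x 60 wide (y) x 15 thick, 60 to 120 g, with a darker inlay on top; origin at the centre of its underside; may be absent. Starts lying flat on the bench
- form1: wooden moulding form, a flat pale board 120 long (x) x 60 wide (y) x 15 thick, 60 to 120 g, with a darker inlay on top; origin at the centre of its underside; may be absent. Starts lying flat on the bench
- form2: wooden moulding form, a flat pale board 130 long (x) x 60 wide (y) x 15 thick, 60 to 120 g, with a darker inlay on top; origin at the centre of its underside; may be absent. Starts lying flat on the bench
- form3: wooden moulding form, a flat pale board 140 long (x) x 60 wide (y) x 15 thick, 60 to 120 g, with a darker inlay on top; origin at the centre of its underside; may be absent. Starts lying flat on the bench
- spool: bystander: thread spool, 32 across, 34 high, standing between the forms
- glue_jar: bystander: glue jar, 72 across, 90 high
- glue_brush: bystander: glue brush lying on the bench
- mallet: bystander: mallet lying on the bench
- tool_cup: bystander: empty steel cup, 80 across, 100 high
- dye_bottle: bystander: dye bottle, 52 across, 130 high
- weight: bystander: steel weight, 70 x 45 x 35 high
- wax_tin: bystander: wax tin, 60 across, 22 high
Not all that is in view belongs to the job. Leave any purple look-alike of the form2 alone.

How it is judged:
By the outcome, as a careful person would: the job done as asked, in the order asked, and still so for the second after the job is handed in, with the robot touching nothing.
Of form0, form1, form2, form3 only 2 to 4 are there at a start; the rules pass over those that are not, and their reading is None.
At some moment in a run one of form0, form1, form2, form3 may be knocked a few centimetres aside while the robot is not near it.
It also fails if it takes over 210 s, if anything falls off the work surface, if the arm or the gripper's body presses on something with over 40 N, if the wrist force passes 120 N, or if a joint passes its speed limit or range.

## Working session

There is one attempt and no reset: what is moved stays moved. The work goes in short steps, Python scripts to look and compute and a tool call to move; the robot and the scene stay as the last step left them, time stands still between calls to the robot, and variables do not carry over. Pictures are saved under pics/ and viewed, on a budget of 14 in all, crops included, one or two more only if the job needs it, and the job is handed in when it is done.

Besides the shell and the picture viewer there is one more tool, called after "Request:" as name(argument=value, ...), one argument or row to a line, values as JSON. move_arm: Moves the arm, as the interface text tells. Shifts and turns lie within -1 to 1; 1 stands for 1000 mm of shift or 30 degrees of turn. Its arguments: {"type":"object","properties":{"targets":{"type":"array"},"fingers":{"type":"number"},"grip_force":{"type":"number"}},"required":["targets"]}

```bash
ls; mkdir -p pics; python3 - <<'E'
from station import ctrl
import cv2
for n in("scene","top"):
    im=ctrl.camera(n); cv2.imwrite(f"pics/{n}0.png",cv2.resize(im[:,:,::-1],(800,500),interpolation=cv2.INTER_CUBIC)); cv2.imwrite(f"pics/raw_{n}0.png",im[:,:,::-1])
    print(ctrl.camera_info(n))
print(ctrl.get_obs())
E
```

```text
pics
{'fx': 374.0952905148253, 'fy': 374.0952905148253, 'cx': 313.8512821272744, 'cy': 201.6012482836084, 'rvec': array([ 0.9443935 ,  2.52716533, -1.00356857]), 'tvec': array([ 0.38577187, -0.15649942,  1.35029163])}
{'fx': 361.6843848622885, 'fy': 361.6843848622885, 'cx': 321.1653987228213, 'cy': 203.04955497633173, 'rvec': array([ 2.13523521, -2.18152626,  0.08053089]), 'tvec': array([0.03912852, 0.54525009, 1.15877007])}
{'time_s': 0.1, 'qpos': array([-1.30556431e+00,  3.00408388e-01,  1.52151098e+00,  6.43740963e-06,
        1.32070424e+00, -6.65901356e-02]), 'joint_vel': array([ 0.00130077, -0.00073146, -0.00172929, -0.0007178 , -0.00062621,
        0.00130621]), 'tau': array([ 1.53538567e-03, -5.32643974e+01, -3.53280723e+01,  7.09672831e-02,
        2.35823379e-02, -8.13654287e-05]), 'ee_pos': array([ 0.17911403, -0.51977028,  0.20495038]), 'eef_rot': array([-3.14056440e+00, -7.48223068e-05,  3.31820517e-01]), 'force': array([ 0.46534059, -0.43856724, -0.32094972]), 'moment': array([-0.00544963, -0.02969536, -0.02144308]), 'grip_width': 0.09385321900236636}
```

View pics/top0.png

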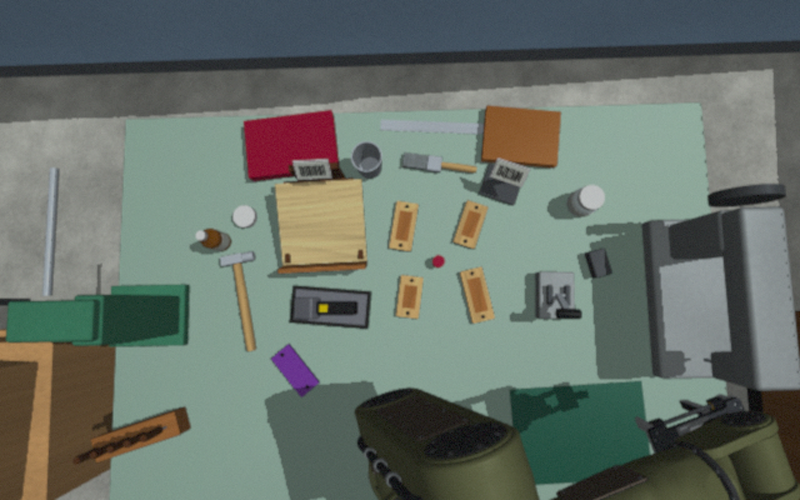

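View pics/scene0.png

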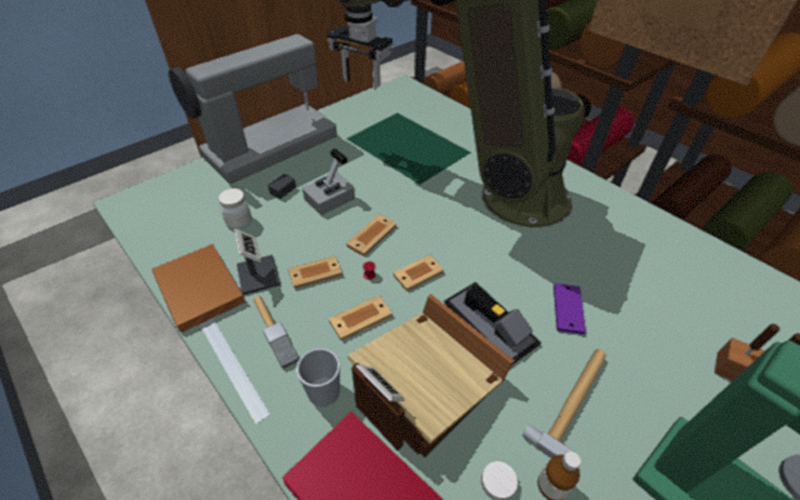

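```bash
cat > h.py <<'E'
import numpy as np,cv2
from scipy.spatial.transform import Rotation as R
from station import ctrl
CI={n:ctrl.camera_info(n) for n in("scene","top")}
def K(n): c=CI[n]; return np.array([[c['fx'],0,c['cx']],[0,c['fy'],c['cy']],[0,0,1.]])
def proj(n,P): return cv2.projectPoints(np.atleast_2d(np.array(P,float)),CI[n]['rvec'],CI[n]['tvec'],K(n),None)[0][:,0]
def ray(n,uv):
    Rm=cv2.Rodrigues(CI[n]['rvec'])[0]; o=-Rm.T@CI[n]['tvec']
    return o,Rm.T@np.linalg.inv(K(n))@np.array([uv[0],uv[1],1.])
def atz(n,uv,z):
    o,d=ray(n,uv); return o+d*(z-o[2])/d[2]
def pose():
    o=ctrl.get_obs(); return np.array(o['ee_pos']),R.from_euler('xyz',o['eef_rot'])
E
python3 - <<'E'
from h import *
im=cv2.imread("pics/raw_top0.png")
cv2.imwrite("pics/c1.png",cv2.resize(im[120:320,215:480],None,fx=3,fy=3,interpolation=cv2.INTER_CUBIC))
hsv=cv2.cvtColor(im,cv2.COLOR_BGR2HSV)
m=((hsv[...,0]<25)&(hsv[...,1]>60)&(hsv[...,2]>90)).astype(np.uint8)
m=cv2.morphologyEx(m,cv2.MORPH_CLOSE,np.ones((3,3)))
cs,_=cv2.findContours(m[150:265,300:400].copy(),cv2.RETR_EXTERNAL,cv2.CHAIN_APPROX_NONE)
for c in cs:
    if cv2.contourArea(c)<150: continue
    r=cv2.minAreaRect(c+np.array([300,150])); b=cv2.boxPoints(r)
    w=np.array([atz("top",p,.015)[:2] for p in b])
    e0,e1=w[1]-w[0],w[2]-w[1]
    L=e0 if np.hypot(*e0)>np.hypot(*e1) else e1
    print(r, w.mean(0).round(4),np.hypot(*e0).round(4),np.hypot(*e1).round(4),"yaw",np.degrees(np.arctan2(L[1],L[0])).round(1))
print(proj("top",[[0,0,0]]), atz("top",(320,200),0))
E
```

```text
((327.04779052734375, 237.09385681152344), (18.34407615661621, 33.475013732910156), 6.709837436676025) [0.4347 0.0107] 0.1095 0.0605 yaw -7.8
((381.17645263671875, 235.7058563232422), (42.686275482177734, 18.432708740234375), 75.96376037597656) [ 0.4358 -0.1664] 0.0607 0.1386 yaw -168.2
((322.39190673828125, 180.64865112304688), (18.083887100219727, 38.304962158203125), 9.462321281433105) [0.6225 0.0221] 0.1292 0.0607 yaw -10.4
((376.04998779296875, 179.35000610351562), (18.024978637695312, 35.417503356933594), 18.434947967529297) [ 0.6225 -0.1563] 0.1194 0.0598 yaw -20.0
[[333.37849872 373.23728074]] [0.55910714 0.03179507 0.        ]
```

View pics/c1.png

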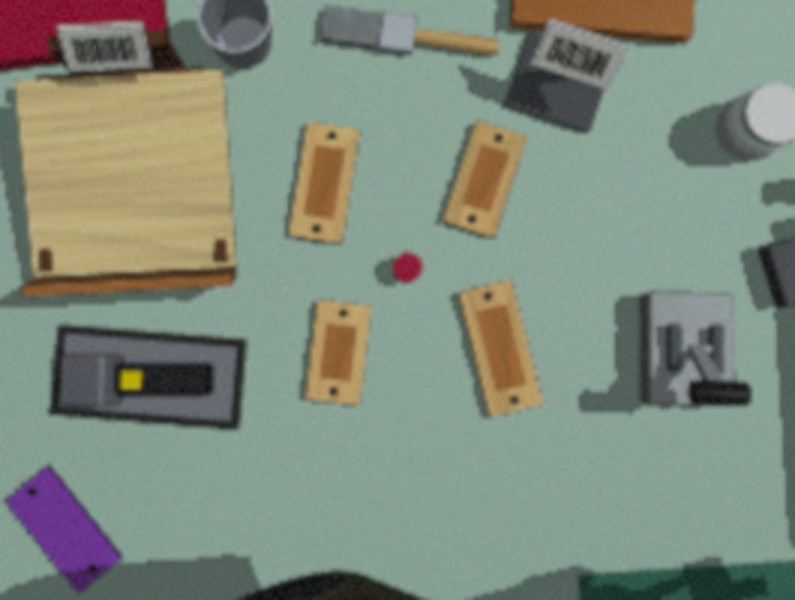

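```bash
python3 - <<'E'
from h import *
im=cv2.imread("pics/raw_scene0.png")
cv2.imwrite("pics/c2.png",cv2.resize(im[170:365,180:445],None,fx=3,fy=3,interpolation=cv2.INTER_CUBIC))
E
```

```text
(no output)
```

View pics/c2.png

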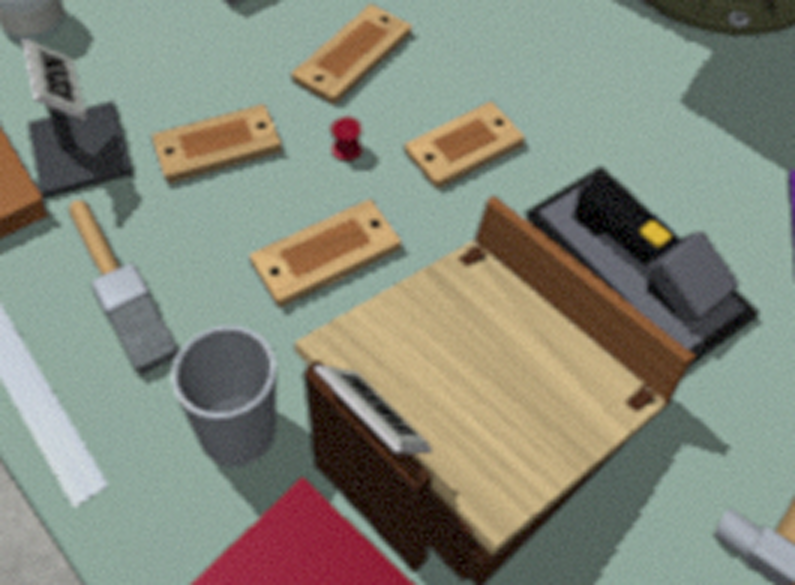

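```bash
cat > fit.py <<'E'
from h import *
from scipy.optimize import least_squares
T=lambda u,v:("top",215+u/3-.33,120+v/3-.33)
S=lambda u,v:("scene",180+u/3-.33,170+v/3-.33)
def fit(name,model,obs,x0):
    # obs: list of (local pt, view)
    P=[o[0] for o in obs]
    def f(x):
        W=model(x,np.array(P,float)); 
        return np.concatenate([proj(o[1][0],w)[0]-o[1][1:] for o,w in zip(obs,W)])
    s=least_squares(f,x0,loss='soft_l1'); r=f(s.x).reshape(-1,2)
    print(name,s.x.round(4),"yaw deg",np.degrees(s.x[2]).round(2)); print("  res px",r.round(1).tolist()); return s.x
def bed(x,P): return R.from_euler('zy',[x[2],-np.radians(15)]).apply(P)+[x[0],x[1],.042]
def tag(h,el):
    # face: z out, x up the face, y horizontal ; yaw = heading of z's horizontal projection
    def m(x,P):
        c,s=np.cos(x[2]),np.sin(x[2]); ce,se=np.cos(el),np.sin(el)
        z=np.array([c*ce,s*ce,se]); up=np.array([-c*se,-s*se,ce]); y=np.cross(z,up)
        return P@np.array([up,y,z])+[x[0],x[1],h]
    return m
def flat(h): return lambda x,P: R.from_euler('z',x[2]).apply(P)+[x[0],x[1],h]
if __name__=="__main__":
    b=[((.21,.11,0),T(16,87)),((.21,-.11,0),T(222,70)),((0,.11,0),T(40,278)),((0,-.11,0),T(235,265)),
       ((0,-.11,0),S(472,247)),((0,.11,0),S(668,402)),((.21,-.11,0),S(295,345)),((.21,.11,0),S(488,550))]
    fit("bed",bed,b,[.5,.25,0.])
    # tag y sign: z towards robot (-x), up +z => y = z x up -> (-x)x(z)=+y
    t=[((.028,.042,0),T(57,25)),((.028,-.042,0),T(148,22)),((-.028,-.042,0),T(153,68)),((-.028,.042,0),T(65,72)),
       ((.028,-.042,0),S(318,367)),((-.028,.042,0),S(428,448)),((.028,.042,0),S(400,450))]
    fit("rtag",tag(.158,np.radians(35)),t,[.75,.25,np.pi])
    t=[((.028,.042,0),T(548,20)),((.028,-.042,0),T(627,40)),((-.028,-.042,0),T(607,82)),((-.028,.042,0),T(533,60)),
       ((.028,-.042,0),S(25,40)),((.028,.042,0),S(38,102)),((-.028,.042,0),S(85,110)),((-.028,-.042,0),S(62,48))]
    fit("ttag",tag(.110,np.radians(42)),t,[.75,-.2,np.pi])
    p=[((.105,-.05,0),T(60,327)),((-.105,-.05,0),T(245,341)),((-.105,.05,0),T(238,428)),((.105,.05,0),T(50,412)),
       ((-.105,-.05,0),S(528,214)),((-.105,.05,0),S(603,170)),((.105,.05,0),S(757,313))]
    fit("pad",flat(.012),p,[.4,.25,1.6])
    s=[((.06,.045,0),T(648,291)),((.06,-.045,0),T(733,291)),((-.06,.045,0),T(640,404)),]
    fit("sw",flat(.045),s,[.4,-.3,0])
    for g in(T(692,393),T(748,393)): print("grip end",atz(g[0],g[1:],.127).round(4))
    for q in (T(120,380),T(211,380)): print("handle ends",atz(q[0],q[1:],.057))
    print("spool",atz(*T(407,267)[:1],T(407,267)[1:],.034))
E
python3 fit.py
```

```text
bed [0.5265 0.2271 0.0358] yaw deg 2.05
  res px [[-0.7, -1.9], [-0.2, -0.6], [-1.8, -0.5], [0.4, -0.0], [-0.0, -2.4], [-0.8, 0.4], [-0.0, -1.0], [3.1, -0.5]]
rtag [0.7414 0.2338 3.1655] yaw deg 181.37
  res px [[-0.1, 0.4], [-1.9, -0.1], [-0.4, -0.5], [1.5, -0.5], [-0.4, -1.0], [1.6, 0.5], [-0.5, -0.4]]
ttag [ 0.7372 -0.2461  2.8491] yaw deg 163.24
  res px [[-0.1, -0.8], [0.6, -0.4], [0.9, 0.7], [-0.5, 1.2], [-2.1, -0.1], [-0.3, -1.2], [0.8, 2.3], [1.7, 3.8]]
pad [0.4131 0.2201 1.4682] yaw deg 84.12
  res px [[-0.8, -1.5], [0.4, -1.0], [-0.0, 0.5], [-0.7, 0.5], [-1.1, -0.9], [-0.2, -1.6], [1.4, 0.2]]
sw [ 0.4305 -0.3603 -0.0885] yaw deg -5.07
  res px [[-0.4, -0.5], [-0.3, 1.4], [0.8, -0.4]]
grip end [ 0.3871 -0.3371  0.127 ]
grip end [ 0.386  -0.3914  0.127 ]
handle ends [0.40970551 0.2406914  0.057     ]
handle ends [0.40780801 0.14410024 0.057     ]
spool [ 0.52480925 -0.06718109  0.034     ]
```

```bash
cat > ov.py <<'E'
from fit import *
def tile(raw,n,x0,y0,w,h,polys):
    im=cv2.imread(raw); k=400/w
    c=cv2.resize(im[y0:y0+h,x0:x0+w],(400,300),interpolation=cv2.INTER_CUBIC)
    for P in polys:
        q=((proj(n,P)+.5-[x0,y0])*k).round().astype(int); cv2.polylines(c,[q],True,(0,0,255),1)
    return c
B=lambda p:bed(p,np.array([(.21,.11,0),(.21,-.11,0),(0,-.11,0),(0,.11,0)],float))
BS=lambda p:bed(p,np.array([(0,-.11,0),(0,.11,0),(0,.11,.05),(0,-.11,.05)],float))
Q=np.array([(.028,.042,0),(.028,-.042,0),(-.028,-.042,0),(-.028,.042,0)])
RT=lambda p:tag(.158,np.radians(35))(p,Q); TT=lambda p:tag(.11,np.radians(42))(p,Q)
TB=lambda c:flat(0.012)(c,np.array([(.045,.05,0),(.045,-.05,0),(-.045,-.05,0),(-.045,.05,0)]))
E
python3 - <<'E'
from ov import *
b=[.5265,.2271,.0358];r=[.7414,.2338,3.1655];t=[.7372,-.2461,2.8491]
A=tile("pics/raw_top0.png","top",210,122,133,100,[B(b),BS(b),RT(r)])
C=tile("pics/raw_scene0.png","scene",275,230,133,100,[B(b),BS(b),RT(r)])
D=tile("pics/raw_top0.png","top",370,115,80,60,[TT(t)])
E=tile("pics/raw_scene0.png","scene",170,175,80,60,[TT(t)])
cv2.imwrite("pics/ov1.png",np.vstack([np.hstack([A,C]),np.hstack([D,E])]))
E
```

```text
(no output)
```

View pics/ov1.png

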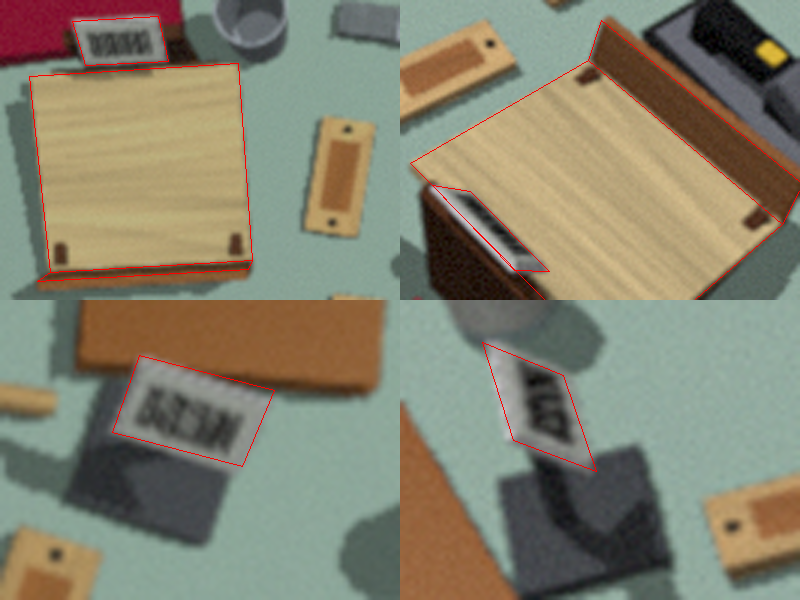

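Request:
move_arm(
  targets=[
    [0.03,-0.015,0,0,0,0.2],
    [0.06,-0.03,0,0,0,0.4],
    [0.1,-0.048,0,0,0,0.634],
    [0.1,-0.048,0,0,0,0.634],
    [0.1,-0.048,0,0,0,0.634],
  ],
  fingers=-1,
  grip_force=25,
)

```text
time_s: 0.52
ee_pos: [0.2593, -0.4408, 0.2055]
eef_rot: [-3.141, -0.0, 0.003]
force: [-0.4, -0.6, 0.8]
grip_width: 0.064
```

Request:
move_arm(
  targets=[
    [0.025,-0.025,0,0,0,0],
    [0.05,-0.05,0,0,0,0],
    [0.077,-0.078,0,0,0,0],
    [0.077,-0.078,0,0,0,0],
    [0.077,-0.078,0,0,0,0],
  ],
)

```text
time_s: 0.93
ee_pos: [0.3354, -0.3639, 0.2054]
eef_rot: [3.142, 0.0, 0.004]
force: [0.2, -0.4, -0.2]
grip_width: 0.0306
```

Request:
move_arm(
  targets=[
    [0,0,0.03,0,0,0],
    [0,0,0.06,0,0,0],
    [0,0,0.087,0,0,0],
    [0,0,0.087,0,0,0],
    [0,0,0.087,0,0,0],
  ],
)

```text
time_s: 1.35
ee_pos: [0.334, -0.3649, 0.1182]
eef_rot: [-3.14, 0.001, -0.001]
force: [0.3, 0.6, 0.7]
grip_width: 0.0009
```

Request:
move_arm(
  targets=[
    [0.015,0,0,0,0,0],
    [0.03,0,0,0,0,0],
    [0.04,0,0,0,0,0],
    [0.05,0,0,0,0,0],
    [0.06,0,0,0,0,0],
  ],
)

```text
time_s: 1.77
ee_pos: [0.3958, -0.3647, 0.1195]
eef_rot: [3.141, -0.001, -0.0]
force: [-0.7, -0.8, -0.4]
grip_width: 0.0006
```

Request:
move_arm(
  targets=[
    [0.01,0,0,0,0,0],
    [0.02,0,0,0,0,0],
    [0.03,0,0,0,0,0],
    [0.036,0,0,0,0,0],
    [0.036,0,0,0,0,0],
  ],
)

```text
time_s: 2.18
ee_pos: [0.4321, -0.3639, 0.1182]
eef_rot: [-3.141, -0.0, 0.001]
force: [0.2, -0.3, -0.1]
grip_width: 0.0001
```

Request:
move_arm(
  targets=[
    [-0.02,0,0,0,0,0],
    [-0.03,0,-0.03,0,0,0],
    [-0.03,0,-0.06,0,0,0],
    [-0.03,0,-0.09,0,0,0],
    [-0.03,0,-0.1,0,0,0],
  ],
  fingers=1,
)

```text
time_s: 2.6
ee_pos: [0.4015, -0.3649, 0.2229]
eef_rot: [3.138, -0.004, -0.001]
force: [-0.2, 0.3, 0.5]
grip_width: 0.0305
```

```bash
cat > forms.py <<'E'
from h import *
def detect(tagname):
    im=ctrl.camera("top")[:,:,::-1].copy(); cv2.imwrite(f"pics/raw_{tagname}.png",im)
    hsv=cv2.cvtColor(im,cv2.COLOR_BGR2HSV)
    m=((hsv[...,0]<25)&(hsv[...,1]>60)&(hsv[...,2]>90)).astype(np.uint8)
    m=cv2.morphologyEx(m,cv2.MORPH_CLOSE,np.ones((3,3)))
    cs,_=cv2.findContours(m[150:300,296:420].copy(),cv2.RETR_EXTERNAL,cv2.CHAIN_APPROX_NONE)
    for c in cs:
        if cv2.contourArea(c)<150: continue
        r=cv2.minAreaRect(c+np.array([296,150])); w=np.array([atz("top",p,.015)[:2] for p in cv2.boxPoints(r)])
        e0,e1=w[1]-w[0],w[2]-w[1]; a,b=(e0,e1) if np.hypot(*e0)>np.hypot(*e1) else (e1,e0)
        yw=(np.degrees(np.arctan2(a[1],a[0]))+90)%180-90
        print("form",w.mean(0).round(4),"L,W",np.hypot(*a).round(4),np.hypot(*b).round(4),"yaw",yw.round(1))
    return im
if __name__=="__main__":
    import sys; detect(sys.argv[1])
E
python3 - <<'E'
from forms import *
im=detect("t1")
s=ctrl.camera("scene")[:,:,::-1]
a=cv2.resize(im[190:290,390:490],(400,400),interpolation=cv2.INTER_CUBIC)
b=cv2.resize(s[90:190,220:320],(400,400),interpolation=cv2.INTER_CUBIC)
cv2.imwrite("pics/sw1.png",np.hstack([a,b]))
E
```

```text
form [0.4346 0.0105] L,W 0.1096 0.0605 yaw -8.3
form [ 0.4358 -0.1664] L,W 0.1388 0.0612 yaw 12.3
form [ 0.6225 -0.1563] L,W 0.1194 0.0598 yaw -20.0
form [0.6225 0.0221] L,W 0.1293 0.0602 yaw -10.1
```

View pics/sw1.png

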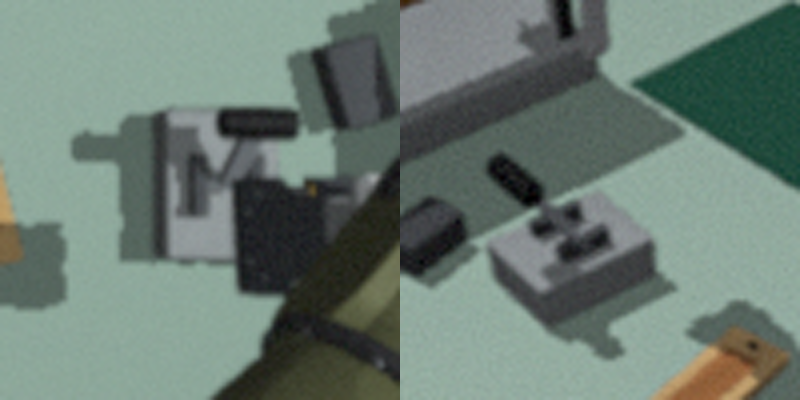

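```bash
cat > plan.py <<'E'
from fit import *
B0=[.5265,.2271,.0358]
RB=R.from_euler('zy',[B0[2],-np.radians(15)])
down=R.from_euler('x',np.pi)
def flatR(deg): return R.from_euler('z',deg,degrees=True)*down
def bedP(x,y,z): return bed(B0,np.array([[x,y,z]]))[0], RB*down
def plan(wps,start=None):
    """wps: (label,pos,Rot or None). prints per-call tool shift (m) and turn (units of 30 deg)"""
    p,r=start or pose()
    for lab,P,Q in wps:
        P=np.array(P,float); Q=Q if Q is not None else r
        n=int(max(np.ceil(np.linalg.norm(P-p)/.18),np.ceil((r.inv()*Q).magnitude()/np.radians(28)),1))
        for i in range(n):
            f=1/(n-i)
            d=r.inv().apply((P-p)*f).round(3); a=((r.inv()*Q).as_rotvec()*f/np.radians(30)).round(3)
            p=p+r.apply(d); r=r*R.from_rotvec(a*np.radians(30))
            print(lab,[float(v)+0. for v in d]+[float(v)+0. for v in a],"->",p.round(3))
    return p,r
def formplan(x,y,yaw,L,lane,layer,start=None):
    h=.004+layer*.0155
    Q=flatR(yaw)
    plan([("above",(x,y,.12),Q),("down",(x,y,.004),Q),("CLOSE",(x,y,.004),Q),("lift",(x,y,.2),Q),
      ("overbed",*bedP(L/2+.02,lane,.13)),("near",*bedP(L/2+.012,lane,h+.012)),("touch",*bedP(L/2+.008,lane,h)),("push",*bedP(L/2-.001,lane,h)),
      ("OPEN",*bedP(L/2-.001,lane,h)),("up",*bedP(L/2+.01,lane,.15))],start)
E
python3 -c "
from plan import *
formplan(.4358,-.1664,12.1,.14,-.055,0)"
```

```text
above [0.017, -0.099, 0.05, 0.003, -0.002, -0.202] -> [ 0.419 -0.266  0.17 ]
above [0.028, -0.097, 0.05, 0.002, -0.002, -0.202] -> [ 0.436 -0.166  0.12 ]
down [0.0, 0.0, 0.116, 0.0, 0.0, 0.0] -> [ 0.436 -0.166  0.004]
CLOSE [0.0, 0.0, 0.0, 0.0, 0.0, 0.0] -> [ 0.436 -0.166  0.004]
lift [0.0, 0.0, -0.098, 0.0, 0.0, 0.0] -> [ 0.436 -0.166  0.102]
lift [0.0, 0.0, -0.098, 0.0, 0.0, 0.0] -> [ 0.436 -0.166  0.2  ]
overbed [0.071, -0.101, 0.003, -0.02, 0.166, 0.111] -> [ 0.484 -0.053  0.197]
overbed [0.065, -0.105, 0.008, -0.021, 0.165, 0.111] -> [0.533 0.061 0.194]
overbed [0.058, -0.109, 0.011, -0.02, 0.166, 0.111] -> [0.582 0.175 0.192]
near [-0.008, 0.0, 0.114, 0.0, 0.0, 0.0] -> [0.604 0.175 0.08 ]
touch [-0.004, 0.0, 0.012, 0.0, 0.0, 0.0] -> [0.603 0.175 0.067]
push [-0.009, 0.0, 0.0, 0.0, 0.0, 0.0] -> [0.594 0.174 0.065]
OPEN [0.0, 0.0, 0.0, 0.0, 0.0, 0.0] -> [0.594 0.174 0.065]
up [0.011, 0.0, -0.146, 0.0, 0.0, 0.0] -> [0.567 0.175 0.208]
```

Request:
move_arm(
  targets=[
    [0.017,-0.099,0.05,0,0,-0.2],
    [0.017,-0.099,0.05,0,0,-0.2],
    [0.017,-0.099,0.05,0,0,-0.2],
    [0.017,-0.099,0.05,0,0,-0.2],
    [0.017,-0.099,0.05,0,0,-0.2],
  ],
  fingers=1,
)

```text
time_s: 3.12
ee_pos: [0.4176, -0.2638, 0.1667]
eef_rot: [-3.14, 0.002, 0.107]
force: [-0.2, 0.0, -0.6]
grip_width: 0.0715
```

Request:
move_arm(
  targets=[
    [0.028,-0.097,0.05,0,0,-0.202],
    [0.028,-0.097,0.05,0,0,-0.202],
    [0.028,-0.097,0.05,0,0,-0.202],
    [0.028,-0.097,0.05,0,0,-0.202],
    [0.028,-0.097,0.05,0,0,-0.202],
  ],
)

```text
time_s: 3.53
ee_pos: [0.4358, -0.1657, 0.1179]
eef_rot: [-3.141, 0.001, 0.212]
force: [0.4, -1.3, 0.9]
grip_width: 0.0939
```

Request:
move_arm(
  targets=[
    [0,0,0.035,0,0,0],
    [0,0,0.07,0,0,0],
    [0,0,0.1,0,0,0],
    [0,0,0.11,0,0,0],
    [0,0,0.116,0,0,0],
  ],
)

```text
time_s: 3.95
ee_pos: [0.4354, -0.1668, 0.0016]
eef_rot: [-3.141, 0.001, 0.209]
force: [0.9, 0.0, 0.2]
grip_width: 0.094
```

Request:
move_arm(
  targets=[
    [0,0,0,0,0,0],
    [0,0,0,0,0,0],
    [0,0,0,0,0,0],
    [0,0,0,0,0,0],
    [0,0,0,0,0,0],
  ],
  fingers=-1,
)

```text
time_s: 4.37
ee_pos: [0.4363, -0.1659, 0.0034]
eef_rot: [3.141, -0.001, 0.21]
force: [-0.0, -0.2, 0.7]
grip_width: 0.0644
```

Request:
move_arm(
  targets=[
    [0,0,0,0,0,0],
    [0,0,0,0,0,0],
    [0,0,0,0,0,0],
    [0,0,0,0,0,0],
    [0,0,0,0,0,0],
  ],
)

```text
time_s: 4.78
ee_pos: [0.4363, -0.1659, 0.0032]
eef_rot: [3.141, -0.001, 0.21]
force: [-1.5, -0.1, 6.9]
grip_width: 0.0599
```

Request:
move_arm(
  targets=[
    [0,0,-0.02,0,0,0],
    [0,0,-0.04,0,0,0],
    [0,0,-0.06,0,0,0],
    [0,0,-0.08,0,0,0],
    [0,0,-0.098,0,0,0],
  ],
)

```text
time_s: 5.2
ee_pos: [0.4358, -0.1656, 0.1018]
eef_rot: [3.141, -0.0, 0.211]
force: [-0.2, -0.5, -0.2]
grip_width: 0.0592
```

Request:
move_arm(
  targets=[
    [0,0,-0.02,0,0,0],
    [0,0,-0.04,0,0,0],
    [0,0,-0.06,0,0,0],
    [0,0,-0.08,0,0,0],
    [0,0,-0.098,0,0,0],
  ],
)

```text
time_s: 5.62
ee_pos: [0.4357, -0.1655, 0.1999]
eef_rot: [3.141, -0.0, 0.211]
force: [1.0, 0.2, -1.1]
grip_width: 0.0597
```

Request:
move_arm(
  targets=[
    [0.018,-0.025,0.001,-0.005,0.04,0.03],
    [0.036,-0.05,0.002,-0.01,0.08,0.06],
    [0.053,-0.075,0.003,-0.015,0.12,0.08],
    [0.071,-0.101,0.003,-0.02,0.166,0.111],
    [0.071,-0.101,0.003,-0.02,0.166,0.111],
  ],
)

```text
time_s: 6.03
ee_pos: [0.4849, -0.0484, 0.1955]
eef_rot: [3.134, -0.089, 0.154]
force: [-0.4, -0.5, -0.1]
grip_width: 0.0596
```

Request:
move_arm(
  targets=[
    [0.016,-0.026,0.002,-0.005,0.04,0.03],
    [0.032,-0.052,0.004,-0.01,0.08,0.06],
    [0.048,-0.078,0.006,-0.015,0.12,0.08],
    [0.065,-0.105,0.008,-0.021,0.165,0.111],
    [0.065,-0.105,0.008,-0.021,0.165,0.111],
  ],
)

```text
time_s: 6.45
ee_pos: [0.5336, 0.0651, 0.1921]
eef_rot: [3.131, -0.175, 0.097]
force: [-0.3, -0.1, -1.5]
grip_width: 0.0598
```

Request:
move_arm(
  targets=[
    [0.015,-0.027,0.003,-0.005,0.04,0.03],
    [0.03,-0.055,0.006,-0.01,0.08,0.06],
    [0.044,-0.082,0.009,-0.015,0.12,0.08],
    [0.058,-0.109,0.011,-0.02,0.166,0.111],
    [0.058,-0.109,0.011,-0.02,0.166,0.111],
  ],
)

```text
time_s: 6.87
ee_pos: [0.5821, 0.1788, 0.1899]
eef_rot: [3.133, -0.262, 0.038]
force: [-0.3, 0.3, -0.9]
grip_width: 0.0596
```

Request:
move_arm(
  targets=[
    [-0.002,0,0.03,0,0,0],
    [-0.004,0,0.06,0,0,0],
    [-0.006,0,0.09,0,0,0],
    [-0.008,0,0.105,0,0,0],
    [-0.008,0,0.114,0,0,0],
  ],
)

```text
time_s: 7.28
ee_pos: [0.6025, 0.1741, 0.0755]
eef_rot: [3.131, -0.258, 0.036]
force: [0.3, -0.6, -1.1]
grip_width: 0.0595
```

Request:
move_arm(
  targets=[
    [0,0,0.002,0,0,0],
    [0,0,0.004,0,0,0],
    [-0.002,0,0.006,0,0,0],
    [-0.003,0,0.008,0,0,0],
    [-0.004,0,0.009,0,0,0],
  ],
)

```text
time_s: 7.7
ee_pos: [0.602, 0.1752, 0.069]
eef_rot: [3.133, -0.263, 0.036]
force: [0.1, -0.7, -1.1]
grip_width: 0.0597
```

```bash
python3 - <<'E'
from plan import *
o=ctrl.get_obs();p,r=pose();q=RB.inv().apply(p-[B0[0],B0[1],.042])
print(q.round(4),o['force'],o['grip_width'],np.degrees((RB.inv()*r).as_euler('xyz')))
s=ctrl.camera("scene")[:,:,::-1]
cv2.imwrite("pics/p3.png",cv2.resize(s[190:340,270:430],(800,600),interpolation=cv2.INTER_CUBIC) if 0 else cv2.resize(s[215:350,270:430],None,fx=4.4,fy=4.4,interpolation=cv2.INTER_CUBIC))
E
```

```text
[ 0.078  -0.0547  0.0066] [ 0.13267468 -0.7415844  -1.09424799] 0.05965706426325514 [-1.79980574e+02 -6.20102681e-02 -4.57711752e-02]
```

View pics/p3.png

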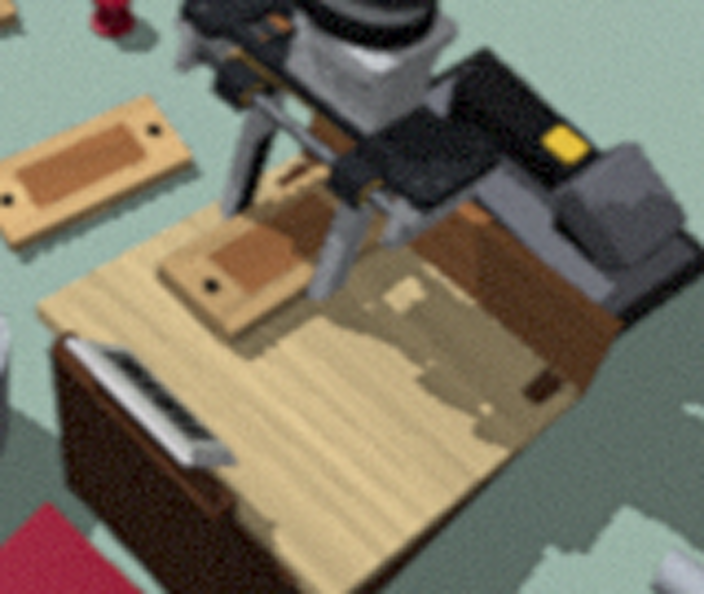

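Request:
move_arm(
  targets=[
    [0,0,0.001,0,0,0],
    [0,0,0.002,0,0,0],
    [0,0,0.003,0,0,0],
    [0,0,0.003,0,0,0],
    [0,0,0.003,0,0,0],
  ],
)

```text
time_s: 8.17
ee_pos: [0.6028, 0.1752, 0.0656]
eef_rot: [3.132, -0.262, 0.036]
force: [-1.0, 0.0, 0.5]
grip_width: 0.0595
```

Request:
move_arm(
  targets=[
    [-0.001,0,0,0,0,0],
    [-0.002,0,0,0,0,0],
    [-0.003,0,0,0,0,0],
    [-0.004,0,0,0,0,0],
    [-0.005,0,0,0,0,0],
  ],
)

```text
time_s: 8.58
ee_pos: [0.5979, 0.175, 0.0643]
eef_rot: [3.132, -0.262, 0.036]
force: [0.7, 0.5, 0.7]
grip_width: 0.0599
```

Request:
move_arm(
  targets=[
    [-0.001,0,0,0,0,0],
    [-0.001,0,0,0,0,0],
    [-0.002,0,0,0,0,0],
    [-0.002,0,0,0,0,0],
    [-0.002,0,0,0,0,0],
  ],
)

```text
time_s: 9.0
ee_pos: [0.5959, 0.175, 0.0638]
eef_rot: [3.132, -0.262, 0.036]
force: [-1.0, -0.5, 2.9]
grip_width: 0.0597
```

Request:
move_arm(
  targets=[
    [-0.001,0,0,0,0,0],
    [-0.001,0,0,0,0,0],
    [-0.001,0,0,0,0,0],
    [-0.001,0,0,0,0,0],
    [-0.001,0,0,0,0,0],
  ],
)

```text
time_s: 9.42
ee_pos: [0.595, 0.1749, 0.0635]
eef_rot: [3.132, -0.262, 0.036]
force: [-1.3, 0.0, 3.9]
grip_width: 0.0597
```

Request:
move_arm(
  targets=[
    [-0.001,0,0,0,0,0],
    [-0.001,0,0,0,0,0],
    [-0.001,0,0,0,0,0],
    [-0.001,0,0,0,0,0],
    [-0.001,0,0,0,0,0],
  ],
)

```text
time_s: 9.83
ee_pos: [0.5948, 0.1749, 0.0636]
eef_rot: [3.133, -0.264, 0.036]
force: [5.4, -0.9, 0.9]
grip_width: 0.0597
```

Request:
move_arm(
  targets=[
    [-0.001,0,0,0,0,0],
    [-0.001,0,0,0,0,0],
    [-0.001,0,0,0,0,0],
    [-0.001,0,0,0,0,0],
    [-0.001,0,0,0,0,0],
  ],
)

```text
time_s: 10.25
ee_pos: [0.5947, 0.1748, 0.0639]
eef_rot: [3.133, -0.266, 0.036]
force: [9.8, -0.2, 0.7]
grip_width: 0.0597
```

Request:
move_arm(
  targets=[
    [0,0,0,0,0,0],
    [0,0,0,0,0,0],
    [0,0,0,0,0,0],
    [0,0,0,0,0,0],
    [0,0,0,0,0,0],
  ],
  fingers=0.9,
)

```text
time_s: 10.67
ee_pos: [0.5928, 0.1748, 0.0626]
eef_rot: [3.132, -0.261, 0.036]
force: [-0.5, -0.1, -0.8]
grip_width: 0.0879
```

Request:
move_arm(
  targets=[
    [0,0,-0.01,0,0,0],
    [0,0,-0.04,0,0,0],
    [0,0,-0.08,0,0,0],
    [0,0,-0.11,0,0,0],
    [0,0,-0.146,0,0,0],
  ],
)

```text
time_s: 11.08
ee_pos: [0.5542, 0.1747, 0.2055]
eef_rot: [3.132, -0.261, 0.036]
force: [0.5, -0.4, 0.0]
grip_width: 0.0894
```

```bash
python3 forms.py t2; python3 -c "
from plan import *
formplan(.6225,.0221,-10.2,.13,.055,0)"
```

```text
form [0.4348 0.0107] L,W 0.1092 0.0601 yaw -8.3
form [ 0.6225 -0.1563] L,W 0.1194 0.0598 yaw -20.0
form [0.6225 0.0221] L,W 0.1292 0.0607 yaw -10.4
above [0.017, 0.077, 0.054, -0.021, -0.258, 0.202] -> [0.589 0.099 0.167]
above [0.032, 0.075, 0.051, -0.021, -0.258, 0.203] -> [0.622 0.022 0.12 ]
down [0.0, 0.0, 0.116, 0.0, 0.0, 0.0] -> [0.622 0.022 0.004]
CLOSE [0.0, 0.0, 0.0, 0.0, 0.0, 0.0] -> [0.622 0.022 0.004]
lift [0.0, 0.0, -0.098, 0.0, 0.0, 0.0] -> [0.622 0.022 0.102]
lift [0.0, 0.0, -0.098, 0.0, 0.0, 0.0] -> [0.622 0.022 0.2  ]
overbed [-0.047, -0.125, 0.006, 0.018, 0.25, -0.203] -> [0.598 0.153 0.194]
overbed [-0.035, -0.13, 0.001, 0.017, 0.25, -0.204] -> [0.573 0.285 0.189]
near [-0.008, 0.0, 0.114, 0.0, 0.0, 0.001] -> [0.595 0.285 0.077]
touch [-0.004, 0.0, 0.012, 0.0, 0.0, 0.0] -> [0.594 0.285 0.064]
push [-0.009, 0.0, 0.0, 0.0, 0.0, 0.0] -> [0.585 0.285 0.062]
OPEN [0.0, 0.0, 0.0, 0.0, 0.0, 0.0] -> [0.585 0.285 0.062]
up [0.011, 0.0, -0.146, 0.0, 0.0, 0.0] -> [0.558 0.285 0.206]
```

Request:
move_arm(
  targets=[
    [0.017,0.077,0.054,-0.021,-0.258,0.202],
    [0.017,0.077,0.054,-0.021,-0.258,0.202],
    [0.017,0.077,0.054,-0.021,-0.258,0.202],
    [0.017,0.077,0.054,-0.021,-0.258,0.202],
    [0.017,0.077,0.054,-0.021,-0.258,0.202],
  ],
  fingers=1,
)

```text
time_s: 11.55
ee_pos: [0.5881, 0.0983, 0.1569]
eef_rot: [-3.141, -0.127, -0.073]
force: [-0.8, 1.6, 0.2]
grip_width: 0.0941
```

Request:
move_arm(
  targets=[
    [0.032,0.075,0.051,-0.021,-0.258,0.203],
    [0.032,0.075,0.051,-0.021,-0.258,0.203],
    [0.032,0.075,0.051,-0.021,-0.258,0.203],
    [0.032,0.075,0.051,-0.021,-0.258,0.203],
    [0.032,0.075,0.051,-0.021,-0.258,0.203],
  ],
)

```text
time_s: 11.97
ee_pos: [0.6208, 0.0219, 0.1109]
eef_rot: [3.138, 0.007, -0.178]
force: [-1.1, -0.6, -0.5]
grip_width: 0.0938
```

Request:
move_arm(
  targets=[
    [0,0,0.035,0,0,0],
    [0,0,0.07,0,0,0],
    [0,0,0.1,0,0,0],
    [0,0,0.11,0,0,0],
    [0,0,0.115,0,0,0],
  ],
)

```text
time_s: 12.38
ee_pos: [0.6189, 0.0228, -0.0003]
eef_rot: [3.138, 0.011, -0.176]
force: [-49.8, -0.1, 89.0]
grip_width: 0.0937
```

Request:
move_arm(
  targets=[
    [0,0,0,0,0,0],
    [0,0,0,0,0,0],
    [0,0,0,0,0,0],
    [0,0,0,0,0,0],
    [0,0,0,0,0,0],
  ],
  fingers=-1,
)

```text
time_s: 12.8
ee_pos: [0.6225, 0.0232, 0.0002]
eef_rot: [3.14, 0.0, -0.177]
force: [0.5, 3.4, 15.7]
grip_width: 0.0642
```

Request:
move_arm(
  targets=[
    [0,0,0,0,0,0],
    [0,0,0,0,0,0],
    [0,0,0,0,0,0],
    [0,0,0,0,0,0],
    [0,0,0,0,0,0],
  ],
)

```text
time_s: 13.22
ee_pos: [0.6225, 0.023, 0.0002]
eef_rot: [3.14, 0.0, -0.177]
force: [0.6, 3.9, 15.6]
grip_width: 0.0599
```

Request:
move_arm(
  targets=[
    [0,0,-0.02,0,0,0],
    [0,0,-0.04,0,0,0],
    [0,0,-0.06,0,0,0],
    [0,0,-0.08,0,0,0],
    [0,0,-0.098,0,0,0],
  ],
)

```text
time_s: 13.63
ee_pos: [0.621, 0.0227, 0.097]
eef_rot: [3.138, 0.005, -0.177]
force: [-0.4, 0.5, -1.3]
grip_width: 0.0602
```

Request:
move_arm(
  targets=[
    [0,0,-0.02,0,0,0],
    [0,0,-0.04,0,0,0],
    [0,0,-0.06,0,0,0],
    [0,0,-0.08,0,0,0],
    [0,0,-0.098,0,0,0],
  ],
)

```text
time_s: 14.05
ee_pos: [0.6215, 0.0229, 0.195]
eef_rot: [3.138, 0.005, -0.177]
force: [-0.4, 0.4, -0.8]
grip_width: 0.0602
```

```bash
python3 -c "
from plan import *
plan([('overbed',*bedP(.085,.055,.13)),('near',*bedP(.075,.055,.012)),('touch',*bedP(.073,.055,.003)),('push',*bedP(.066,.055,.003))])"
```

```text
overbed [-0.047, -0.125, 0.003, 0.02, 0.255, -0.201] -> [0.597 0.154 0.192]
overbed [-0.033, -0.129, -0.001, 0.021, 0.254, -0.201] -> [0.573 0.285 0.189]
near [-0.01, 0.0, 0.118, 0.0, 0.0, 0.0] -> [0.594 0.285 0.072]
touch [-0.002, 0.0, 0.009, 0.0, 0.0, 0.0] -> [0.595 0.285 0.063]
push [-0.007, 0.0, 0.0, 0.0, 0.0, 0.0] -> [0.588 0.285 0.061]
```

Request:
move_arm(
  targets=[
    [-0.012,-0.031,0.001,0.005,0.06,-0.05],
    [-0.024,-0.062,0.002,0.01,0.12,-0.1],
    [-0.036,-0.093,0.003,0.015,0.19,-0.15],
    [-0.047,-0.125,0.003,0.02,0.255,-0.201],
    [-0.047,-0.125,0.003,0.02,0.255,-0.201],
  ],
)

```text
time_s: 14.47
ee_pos: [0.5954, 0.1591, 0.1906]
eef_rot: [-3.139, -0.13, -0.065]
force: [0.2, 1.3, -0.6]
grip_width: 0.0595
```

Request:
move_arm(
  targets=[
    [-0.008,-0.031,0,0.005,0.06,-0.05],
    [-0.016,-0.062,0,0.01,0.12,-0.1],
    [-0.025,-0.093,0,0.015,0.19,-0.15],
    [-0.033,-0.129,-0.001,0.021,0.254,-0.201],
    [-0.033,-0.129,-0.001,0.021,0.254,-0.201],
  ],
)

```text
time_s: 14.88
ee_pos: [0.5715, 0.2899, 0.1871]
eef_rot: [3.134, -0.262, 0.042]
force: [0.3, 0.5, -0.9]
grip_width: 0.0598
```

Request:
move_arm(
  targets=[
    [-0.003,0,0.03,0,0,0],
    [-0.006,0,0.06,0,0,0],
    [-0.01,0,0.09,0,0,0],
    [-0.01,0,0.105,0,0,0],
    [-0.01,0,0.113,0,0,0],
  ],
)

```text
time_s: 15.3
ee_pos: [0.5928, 0.2835, 0.0725]
eef_rot: [3.132, -0.257, 0.035]
force: [0.5, 0.2, 0.3]
grip_width: 0.0595
```

Request:
move_arm(
  targets=[
    [0,0,0,0,0,0],
    [0,0,0,0,0,0],
    [0,0,0,0,0,0],
    [0,0,0,0,0,0],
    [0,0,0,0,0,0],
  ],
)

```text
time_s: 15.72
ee_pos: [0.5937, 0.2834, 0.0745]
eef_rot: [3.133, -0.26, 0.034]
force: [-0.3, -0.1, -1.0]
grip_width: 0.0596
```

```bash
cat > bp.py <<'E'
from plan import *
o=ctrl.get_obs();p,r=pose();q=RB.inv().apply(p-[B0[0],B0[1],.042])
print("bed xyz",q.round(4),o['force'].round(1),o['grip_width'],"rot err deg",np.degrees(((RB*down).inv()*r).as_rotvec()).round(2))
E
python3 bp.py
```

```text
bed xyz [0.0753 0.0536 0.014 ] [-0.3 -0.1 -1. ] 0.05959248285310383 rot err deg [ 0.02 -0.12  0.14]
```

Request:
move_arm(
  targets=[
    [0,0,0.004,0,0,0],
    [0,0,0.008,0,0,0],
    [0,0,0.0105,0,0,0],
    [0,0,0.0115,0,0,0],
    [0,0,0.0125,0,0,0],
  ],
)

```text
time_s: 16.13
ee_pos: [0.5964, 0.2831, 0.0616]
eef_rot: [3.132, -0.257, 0.035]
force: [-16.6, -6.2, 20.3]
grip_width: 0.0598
```

Request:
move_arm(
  targets=[
    [-0.002,0,0,0,0,0],
    [-0.004,0,0,0,0,0],
    [-0.006,0,0,0,0,0],
    [-0.007,0,0,0,0,0],
    [-0.008,0,0,0,0,0],
  ],
)

```text
time_s: 16.55
ee_pos: [0.5895, 0.2832, 0.0599]
eef_rot: [3.133, -0.26, 0.034]
force: [1.8, 1.3, 4.2]
grip_width: 0.0594
```

Request:
move_arm(
  targets=[
    [-0.001,0,0,0,0,0],
    [-0.001,0,0,0,0,0],
    [-0.002,0,0,0,0,0],
    [-0.002,0,0,0,0,0],
    [-0.002,0,0,0,0,0],
  ],
)

```text
time_s: 16.97
ee_pos: [0.5875, 0.2831, 0.0594]
eef_rot: [3.133, -0.26, 0.034]
force: [2.3, -0.0, 6.4]
grip_width: 0.0596
```

Request:
move_arm(
  targets=[
    [-0.001,0,0.0005,0,0,0],
    [-0.001,0,0.0005,0,0,0],
    [-0.001,0,0.0005,0,0,0],
    [-0.001,0,0.0005,0,0,0],
    [-0.001,0,0.0005,0,0,0],
  ],
)

```text
time_s: 17.38
ee_pos: [0.5873, 0.2832, 0.0593]
eef_rot: [3.134, -0.261, 0.034]
force: [4.0, -1.1, 8.1]
grip_width: 0.0597
```

```bash
python3 bp.py
```

```text
bed xyz [0.0651 0.0538 0.0009] [ 4.  -1.1  8.1] 0.05968086835643219 rot err deg [ 0.06 -0.01  0.16]
```

Request:
move_arm(
  targets=[
    [-0.001,0,0,0,0,0],
    [-0.001,0,0,0,0,0],
    [-0.001,0,0,0,0,0],
    [-0.001,0,0,0,0,0],
    [-0.001,0,0,0,0,0],
  ],
)

```text
time_s: 17.8
ee_pos: [0.5862, 0.2832, 0.059]
eef_rot: [3.134, -0.261, 0.034]
force: [2.3, 0.3, 8.5]
grip_width: 0.06
```

Request:
move_arm(
  targets=[
    [0,0,0,0,0,0],
    [0,0,0,0,0,0],
    [0,0,0,0,0,0],
    [0,0,0,0,0,0],
    [0,0,0,0,0,0],
  ],
  fingers=0.9,
)

```text
time_s: 18.22
ee_pos: [0.5856, 0.2817, 0.0589]
eef_rot: [3.131, -0.259, 0.034]
force: [-4.8, -11.5, 15.5]
grip_width: 0.0879
```

Request:
move_arm(
  targets=[
    [0,0,-0.01,0,0,0],
    [0,0,-0.04,0,0,0],
    [0,0,-0.08,0,0,0],
    [0,0,-0.11,0,0,0],
    [0,0,-0.146,0,0,0],
  ],
)

```text
time_s: 18.63
ee_pos: [0.5467, 0.2826, 0.1994]
eef_rot: [3.132, -0.256, 0.035]
force: [-0.3, 0.6, -0.8]
grip_width: 0.0892
```

Request:
move_arm(
  targets=[
    [0,0,0,0,0,0],
    [0,0,0,0,0,0],
    [0,0,0,0,0,0],
    [0,0,0,0,0,0],
    [0,0,0,0,0,0],
  ],
  fingers=1,
)

```text
time_s: 19.05
ee_pos: [0.5475, 0.2826, 0.1972]
eef_rot: [3.131, -0.256, 0.035]
force: [0.1, -0.5, 0.4]
grip_width: 0.0941
```

```bash
python3 forms.py t3; python3 -c "
from plan import *
Q=flatR(-20)
plan([('above',(.6225,-.1563,.12),Q)])"
```

```text
form [0.4348 0.0107] L,W 0.1092 0.0601 yaw -8.3
form [ 0.6227 -0.1557] L,W 0.1199 0.0602 yaw -19.4
above [0.013, 0.147, 0.031, -0.025, -0.162, 0.242] -> [0.573 0.136 0.172]
above [0.034, 0.143, 0.032, -0.025, -0.162, 0.242] -> [ 0.598 -0.01   0.146]
above [0.054, 0.138, 0.029, -0.025, -0.163, 0.242] -> [ 0.623 -0.157  0.121]
```

Request:
move_arm(
  targets=[
    [0.013,0.147,0.02,-0.025,-0.162,0.242],
    [0.013,0.147,0.02,-0.025,-0.162,0.242],
    [0.013,0.147,0.02,-0.025,-0.162,0.242],
    [0.013,0.147,0.02,-0.025,-0.162,0.242],
    [0.013,0.147,0.02,-0.025,-0.162,0.242],
  ],
)

```text
time_s: 19.52
ee_pos: [0.5706, 0.1321, 0.1827]
eef_rot: [-3.137, -0.171, -0.099]
force: [-0.5, 0.1, 0.1]
grip_width: 0.0941
```

Request:
move_arm(
  targets=[
    [0.034,0.143,0.032,-0.025,-0.162,0.242],
    [0.034,0.143,0.032,-0.025,-0.162,0.242],
    [0.034,0.143,0.032,-0.025,-0.162,0.242],
    [0.034,0.143,0.032,-0.025,-0.162,0.242],
    [0.034,0.143,0.032,-0.025,-0.162,0.242],
  ],
)

```text
time_s: 19.93
ee_pos: [0.5956, -0.0135, 0.1557]
eef_rot: [-3.134, -0.085, -0.226]
force: [-0.5, 0.5, -0.1]
grip_width: 0.0938
```

Request:
move_arm(
  targets=[
    [0.054,0.138,0.029,-0.025,-0.163,0.242],
    [0.054,0.138,0.029,-0.025,-0.163,0.242],
    [0.054,0.138,0.029,-0.025,-0.163,0.242],
    [0.054,0.138,0.029,-0.025,-0.163,0.242],
    [0.054,0.138,0.029,-0.025,-0.163,0.242],
  ],
)

```text
time_s: 20.35
ee_pos: [0.6201, -0.1599, 0.1302]
eef_rot: [-3.141, 0.001, -0.352]
force: [-0.4, -0.9, -1.0]
grip_width: 0.0938
```

Request:
move_arm(
  targets=[
    [0,0,0,0,0,0],
    [0,0,0,0,0,0],
    [0,0,0,0,0,0],
    [0,0,0,0,0,0],
    [0,0,0,0,0,0],
  ],
)

```text
time_s: 20.77
ee_pos: [0.6205, -0.1553, 0.1326]
eef_rot: [-3.14, -0.002, -0.347]
force: [-1.1, -0.8, -0.1]
grip_width: 0.0941
```

```bash
python3 - <<'E'
from ov import *
from plan import *
im=ctrl.camera("top")[:,:,::-1]; s=ctrl.camera("scene")[:,:,::-1]
cv2.imwrite("pics/raw_t4.png",im); cv2.imwrite("pics/raw_s4.png",s)
def F(x0,L,y,z): return bed(B0,np.array([(x0,y-.03,z),(x0+L,y-.03,z),(x0+L,y+.03,z),(x0,y+.03,z)]))
P=[F(0,.14,-.055,.015),F(0,.13,.0535,.015)]
A=tile("pics/raw_top0.png".replace("top0","t4"),"top",210,130,120,90,P)
C=tile("pics/raw_s4.png","scene",290,235,120,90,P)
cv2.imwrite("pics/ov2.png",np.hstack([A,C]))
plan([('down',(.6227,-.1557,.004),flatR(-19.7))])
E
```

```text
down [0.002, -0.001, 0.128, -0.003, -0.003, -0.008] -> [ 0.623 -0.155  0.004]
```

View pics/ov2.png

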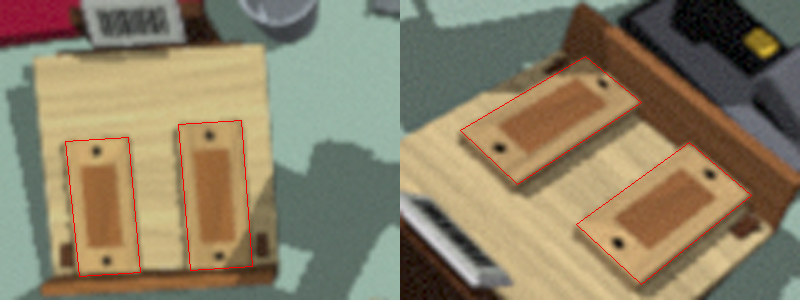

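Request:
move_arm(
  targets=[
    [0.002,-0.001,0.035,0,0,0],
    [0.002,-0.001,0.07,0,0,0],
    [0.002,-0.001,0.1,0,0,0],
    [0.002,-0.001,0.118,0,0,0],
    [0.002,-0.001,0.127,0,0,0],
  ],
)

```text
time_s: 21.28
ee_pos: [0.6215, -0.1554, 0.0023]
eef_rot: [-3.14, 0.003, -0.349]
force: [0.2, -0.1, 0.5]
grip_width: 0.0939
```

Request:
move_arm(
  targets=[
    [0,0,0,0,0,0],
    [0,0,0,0,0,0],
    [0,0,0,0,0,0],
    [0,0,0,0,0,0],
    [0,0,0,0,0,0],
  ],
  fingers=-1,
)

```text
time_s: 21.7
ee_pos: [0.6233, -0.1562, 0.0065]
eef_rot: [-3.14, -0.003, -0.349]
force: [0.5, -0.6, -0.1]
grip_width: 0.064
```

Request:
move_arm(
  targets=[
    [0,0,0,0,0,0],
    [0,0,0,0,0,0],
    [0,0,0,0,0,0],
    [0,0,0,0,0,0],
    [0,0,0,0,0,0],
  ],
)

```text
time_s: 22.12
ee_pos: [0.6232, -0.1562, 0.0062]
eef_rot: [-3.14, -0.003, -0.349]
force: [-1.1, -0.4, 6.9]
grip_width: 0.0597
```

Request:
move_arm(
  targets=[
    [0,0,-0.02,0,0,0],
    [0,0,-0.04,0,0,0],
    [0,0,-0.06,0,0,0],
    [0,0,-0.08,0,0,0],
    [0,0,-0.098,0,0,0],
  ],
)

```text
time_s: 22.53
ee_pos: [0.6226, -0.156, 0.1045]
eef_rot: [-3.14, -0.002, -0.349]
force: [0.4, 0.6, -0.8]
grip_width: 0.0598
```

Request:
move_arm(
  targets=[
    [0,0,-0.025,0,0,0],
    [0,0,-0.05,0,0,0],
    [0,0,-0.08,0,0,0],
    [0,0,-0.11,0,0,0],
    [0,0,-0.11,0,0,0],
  ],
)

```text
time_s: 22.95
ee_pos: [0.624, -0.1566, 0.2199]
eef_rot: [-3.14, -0.01, -0.349]
force: [0.7, 0.0, 0.6]
grip_width: 0.0597
```

```bash
python3 -c "
from plan import *
plan([('overbed',*bedP(.08,-.055,.13)),('near',*bedP(.07,-.055,.032))])"
```

```text
overbed [-0.081, -0.147, 0.015, 0.039, 0.238, -0.365] -> [0.598 0.009 0.204]
overbed [-0.054, -0.16, 0.01, 0.039, 0.239, -0.365] -> [0.572 0.175 0.188]
near [-0.01, 0.0, 0.098, 0.0, 0.0, 0.0] -> [0.587 0.175 0.091]
```

Request:
move_arm(
  targets=[
    [-0.02,-0.037,0.004,0.01,0.06,-0.09],
    [-0.04,-0.074,0.008,0.02,0.12,-0.18],
    [-0.06,-0.11,0.012,0.03,0.18,-0.27],
    [-0.081,-0.147,0.015,0.039,0.238,-0.365],
    [-0.081,-0.147,0.015,0.039,0.238,-0.365],
  ],
)

```text
time_s: 23.37
ee_pos: [0.5947, 0.0154, 0.1977]
eef_rot: [-3.131, -0.128, -0.15]
force: [0.4, -0.2, -0.8]
grip_width: 0.0594
```

Request:
move_arm(
  targets=[
    [-0.014,-0.04,0.003,0.01,0.06,-0.09],
    [-0.027,-0.08,0.005,0.02,0.12,-0.18],
    [-0.04,-0.12,0.008,0.03,0.18,-0.27],
    [-0.054,-0.16,0.01,0.039,0.239,-0.365],
    [-0.054,-0.16,0.01,0.039,0.239,-0.365],
  ],
)

```text
time_s: 23.78
ee_pos: [0.5676, 0.1815, 0.182]
eef_rot: [3.135, -0.253, 0.044]
force: [-1.2, -0.4, -1.0]
grip_width: 0.0599
```

Request:
move_arm(
  targets=[
    [-0.003,0,0.03,0,0,0],
    [-0.006,0,0.06,0,0,0],
    [-0.01,0,0.08,0,0,0],
    [-0.01,0,0.09,0,0,0],
    [-0.01,0,0.095,0,0,0],
  ],
)

```text
time_s: 24.2
ee_pos: [0.5837, 0.1755, 0.0871]
eef_rot: [3.134, -0.251, 0.036]
force: [0.5, 0.1, -0.6]
grip_width: 0.0597
```

Request:
move_arm(
  targets=[
    [0,0,0,0,0,0],
    [0,0,0,0,0,0],
    [0,0,0,0,0,0],
    [0,0,0,0,0,0],
    [0,0,0,0,0,0],
  ],
)

```text
time_s: 24.62
ee_pos: [0.5843, 0.176, 0.0896]
eef_rot: [3.135, -0.255, 0.036]
force: [-0.3, 0.3, -0.6]
grip_width: 0.0597
```

```bash
python3 bp.py
```

```text
bed xyz [ 0.0663 -0.0535  0.031 ] [-0.3  0.3 -0.6] 0.05970493590198624 rot err deg [ 0.17 -0.41  0.05]
```

Request:
move_arm(
  targets=[
    [0,0.001,0.003,0,0.014,0],
    [0,0.001,0.006,0,0.014,0],
    [0,0.001,0.008,0,0.014,0],
    [0,0.001,0.009,0,0.014,0],
    [0,0.001,0.009,0,0.014,0],
  ],
)

```text
time_s: 25.03
ee_pos: [0.5862, 0.1749, 0.0798]
eef_rot: [3.135, -0.26, 0.036]
force: [0.2, -0.2, -0.5]
grip_width: 0.0597
```

Request:
move_arm(
  targets=[
    [-0.001,0,0,0,0,0],
    [-0.002,0,0,0,0,0],
    [-0.003,0,0,0,0,0],
    [-0.004,0,0,0,0,0],
    [-0.005,0,0,0,0,0],
  ],
)

```text
time_s: 25.45
ee_pos: [0.5814, 0.1748, 0.0786]
eef_rot: [3.135, -0.261, 0.036]
force: [0.1, 0.4, -0.5]
grip_width: 0.0599
```

Request:
move_arm(
  targets=[
    [0,0,0.0003,0,0,0],
    [-0.001,0,0.0006,0,0,0],
    [-0.001,0,0.001,0,0,0],
    [-0.0015,0,0.001,0,0,0],
    [-0.0015,0,0.001,0,0,0],
  ],
)

```text
time_s: 25.87
ee_pos: [0.5811, 0.1748, 0.0783]
eef_rot: [3.135, -0.263, 0.036]
force: [-0.3, -0.8, 7.5]
grip_width: 0.0594
```

Request:
move_arm(
  targets=[
    [-0.001,0,0,0,0,0],
    [-0.001,0,0,0,0,0],
    [-0.001,0,0,0,0,0],
    [-0.001,0,0,0,0,0],
    [-0.001,0,0,0,0,0],
  ],
)

```text
time_s: 26.28
ee_pos: [0.5802, 0.1748, 0.0781]
eef_rot: [3.135, -0.263, 0.036]
force: [0.4, -1.0, 6.6]
grip_width: 0.0598
```

```bash
python3 bp.py
```

```text
bed xyz [ 0.0593 -0.0544  0.021 ] [ 0.4 -1.   6.6] 0.059751441372803624 rot err deg [0.18 0.09 0.05]
```

Request:
move_arm(
  targets=[
    [-0.001,0,0,0,0,0],
    [-0.001,0,0,0,0,0],
    [-0.001,0,0,0,0,0],
    [-0.001,0,0,0,0,0],
    [-0.001,0,0,0,0,0],
  ],
)

```text
time_s: 26.7
ee_pos: [0.5793, 0.1748, 0.0779]
eef_rot: [3.135, -0.263, 0.036]
force: [0.8, 0.2, 6.7]
grip_width: 0.0593
```

Request:
move_arm(
  targets=[
    [-0.001,0,0,0,0,0],
    [-0.001,0,0,0,0,0],
    [-0.001,0,0,0,0,0],
    [-0.001,0,0,0,0,0],
    [-0.001,0,0,0,0,0],
  ],
)

```text
time_s: 27.12
ee_pos: [0.5787, 0.1748, 0.0777]
eef_rot: [3.136, -0.264, 0.036]
force: [4.3, 0.3, 5.5]
grip_width: 0.0597
```

```bash
python3 bp.py
```

```text
bed xyz [ 0.0577 -0.0544  0.021 ] [4.3 0.3 5.5] 0.059670793887446755 rot err deg [0.19 0.14 0.06]
```

Request:
move_arm(
  targets=[
    [-0.001,0,0,0,0,0],
    [-0.001,0,0,0,0,0],
    [-0.001,0,0,0,0,0],
    [-0.001,0,0,0,0,0],
    [-0.001,0,0,0,0,0],
  ],
)

```text
time_s: 27.53
ee_pos: [0.5786, 0.1747, 0.0778]
eef_rot: [3.136, -0.266, 0.036]
force: [11.8, -0.7, 2.0]
grip_width: 0.0596
```

Request:
move_arm(
  targets=[
    [0,0,0,0,0,0],
    [0,0,0,0,0,0],
    [0,0,0,0,0,0],
    [0,0,0,0,0,0],
    [0,0,0,0,0,0],
  ],
  fingers=0.9,
)

```text
time_s: 27.95
ee_pos: [0.5762, 0.1746, 0.076]
eef_rot: [3.135, -0.26, 0.036]
force: [0.6, 0.3, 0.2]
grip_width: 0.088
```

Request:
move_arm(
  targets=[
    [0,0,-0.01,0,0,0],
    [0,0,-0.04,0,0,0],
    [0,0,-0.08,0,0,0],
    [0,0,-0.11,0,0,0],
    [0,0,-0.12,0,0,0],
  ],
)

```text
time_s: 28.37
ee_pos: [0.5459, 0.1747, 0.1978]
eef_rot: [3.136, -0.267, 0.036]
force: [-0.6, 0.1, 0.2]
grip_width: 0.0894
```

Request:
move_arm(
  targets=[
    [0,0,0,0,0,0],
    [0,0,0,0,0,0],
    [0,0,0,0,0,0],
    [0,0,0,0,0,0],
    [0,0,0,0,0,0],
  ],
  fingers=1,
)

```text
time_s: 28.78
ee_pos: [0.5453, 0.1741, 0.1908]
eef_rot: [3.134, -0.258, 0.036]
force: [-0.5, 0.4, 0.0]
grip_width: 0.0938
```

```bash
python3 forms.py t5; python3 -c "
from plan import *
plan([('above',(.4347,.0107,.12),flatR(-8.2))])"
```

```text
form [0.435  0.0106] L,W 0.1091 0.0601 yaw -7.5
above [-0.065, 0.08, 0.02, -0.015, -0.247, 0.169] -> [0.49  0.092 0.156]
above [-0.055, 0.084, 0.029, -0.016, -0.247, 0.17] -> [0.435 0.011 0.12 ]
```

Request:
move_arm(
  targets=[
    [-0.065,0.08,0.02,-0.015,-0.247,0.169],
    [-0.065,0.08,0.02,-0.015,-0.247,0.169],
    [-0.065,0.08,0.02,-0.015,-0.247,0.169],
    [-0.065,0.08,0.02,-0.015,-0.247,0.169],
    [-0.065,0.08,0.02,-0.015,-0.247,0.169],
  ],
)

```text
time_s: 29.25
ee_pos: [0.4906, 0.0915, 0.1563]
eef_rot: [-3.139, -0.131, -0.056]
force: [-0.7, -0.2, 1.0]
grip_width: 0.0939
```

Request:
move_arm(
  targets=[
    [-0.055,0.084,0.029,-0.016,-0.247,0.17],
    [-0.055,0.084,0.029,-0.016,-0.247,0.17],
    [-0.055,0.084,0.029,-0.016,-0.247,0.17],
    [-0.055,0.084,0.029,-0.016,-0.247,0.17],
    [-0.055,0.084,0.029,-0.016,-0.247,0.17],
  ],
)

```text
time_s: 29.67
ee_pos: [0.4361, 0.0111, 0.1207]
eef_rot: [-3.141, -0.002, -0.144]
force: [0.5, 1.0, 0.6]
grip_width: 0.0943
```

Request:
move_arm(
  targets=[
    [0,0,0,0,0,0],
    [0,0,0,0,0,0],
    [0,0,0,0,0,0],
    [0,0,0,0,0,0],
    [0,0,0,0,0,0],
  ],
)

```text
time_s: 30.08
ee_pos: [0.4357, 0.0114, 0.1206]
eef_rot: [-3.141, -0.002, -0.142]
force: [0.1, -0.7, -0.5]
grip_width: 0.0937
```

```bash
python3 -c "
from plan import *
plan([('down',(.4348,.0107,.005),flatR(-8))])"
```

```text
down [-0.001, 0.001, 0.116, -0.001, -0.004, -0.005] -> [0.435 0.011 0.005]
```

Request:
move_arm(
  targets=[
    [-0.001,0.001,0.035,0,-0.004,0],
    [-0.001,0.001,0.07,0,-0.004,0],
    [-0.001,0.001,0.1,0,-0.004,0],
    [-0.001,0.001,0.11,0,-0.004,0],
    [-0.001,0.001,0.116,0,-0.004,0],
  ],
)

```text
time_s: 30.5
ee_pos: [0.434, 0.0103, 0.0034]
eef_rot: [-3.141, 0.003, -0.143]
force: [0.3, 0.0, 0.2]
grip_width: 0.0938
```

Request:
move_arm(
  targets=[
    [0,0,0,0,0,0],
    [0,0,0,0,0,0],
    [0,0,0,0,0,0],
    [0,0,0,0,0,0],
    [0,0,0,0,0,0],
  ],
  fingers=-1,
)

```text
time_s: 30.92
ee_pos: [0.4351, 0.0102, 0.0053]
eef_rot: [-3.141, -0.001, -0.143]
force: [0.3, 0.5, 0.0]
grip_width: 0.0639
```

Request:
move_arm(
  targets=[
    [0,0,0,0,0,0],
    [0,0,0,0,0,0],
    [0,0,0,0,0,0],
    [0,0,0,0,0,0],
    [0,0,0,0,0,0],
  ],
)

```text
time_s: 31.33
ee_pos: [0.435, 0.0101, 0.0051]
eef_rot: [-3.141, -0.001, -0.143]
force: [-1.1, -0.9, 7.8]
grip_width: 0.0597
```

Request:
move_arm(
  targets=[
    [0,0,-0.02,0,0,0],
    [0,0,-0.04,0,0,0],
    [0,0,-0.06,0,0,0],
    [0,0,-0.08,0,0,0],
    [0,0,-0.098,0,0,0],
  ],
)

```text
time_s: 31.75
ee_pos: [0.4346, 0.0101, 0.1038]
eef_rot: [-3.141, -0.0, -0.143]
force: [0.2, 0.3, -1.0]
grip_width: 0.0597
```

Request:
move_arm(
  targets=[
    [0,0,-0.025,0,0,0],
    [0,0,-0.05,0,0,0],
    [0,0,-0.08,0,0,0],
    [0,0,-0.1,0,0,0],
    [0,0,-0.1,0,0,0],
  ],
)

```text
time_s: 32.17
ee_pos: [0.436, 0.01, 0.2064]
eef_rot: [-3.141, -0.006, -0.143]
force: [1.4, 0.5, -0.4]
grip_width: 0.0595
```

Request:
move_arm(
  targets=[
    [0,0,0,0,0,0],
    [0,0,0,0,0,0],
    [0,0,0,0,0,0],
    [0,0,0,0,0,0],
    [0,0,0,0,0,0],
  ],
)

```text
time_s: 32.58
ee_pos: [0.4344, 0.0101, 0.2017]
eef_rot: [-3.141, 0.002, -0.143]
force: [-0.1, -0.6, -0.5]
grip_width: 0.0597
```

```bash
python3 -c "
from plan import *
plan([('overbed',*bedP(.075,.054,.13)),('near',*bedP(.063,.054,.032))])"
```

```text
overbed [0.044, -0.145, 0.008, 0.013, 0.252, -0.17] -> [0.499 0.147 0.194]
overbed [0.056, -0.14, 0.015, 0.013, 0.251, -0.17] -> [0.564 0.284 0.186]
near [-0.012, 0.0, 0.098, 0.0, 0.0, 0.0] -> [0.577 0.284 0.088]
```

Request:
move_arm(
  targets=[
    [0.011,-0.036,0.002,0.003,0.06,-0.04],
    [0.022,-0.072,0.004,0.006,0.12,-0.08],
    [0.033,-0.108,0.006,0.01,0.18,-0.12],
    [0.044,-0.145,0.008,0.013,0.252,-0.17],
    [0.044,-0.145,0.008,0.013,0.252,-0.17],
  ],
)

```text
time_s: 33.0
ee_pos: [0.4995, 0.1518, 0.1934]
eef_rot: [-3.14, -0.133, -0.049]
force: [-0.2, -0.0, -0.5]
grip_width: 0.0596
```

Request:
move_arm(
  targets=[
    [0.014,-0.035,0.004,0.003,0.06,-0.04],
    [0.028,-0.07,0.008,0.006,0.12,-0.08],
    [0.042,-0.105,0.012,0.01,0.18,-0.12],
    [0.056,-0.14,0.015,0.013,0.251,-0.17],
    [0.056,-0.14,0.015,0.013,0.251,-0.17],
  ],
)

```text
time_s: 33.42
ee_pos: [0.5642, 0.2884, 0.1855]
eef_rot: [3.132, -0.263, 0.042]
force: [0.1, 0.1, -1.2]
grip_width: 0.0596
```

Request:
move_arm(
  targets=[
    [-0.004,0,0.03,0,0,0],
    [-0.008,0,0.06,0,0,0],
    [-0.012,0,0.08,0,0,0],
    [-0.012,0,0.09,0,0,0],
    [-0.012,0,0.098,0,0,0],
  ],
)

```text
time_s: 33.83
ee_pos: [0.5776, 0.2831, 0.0881]
eef_rot: [3.131, -0.261, 0.037]
force: [0.3, -0.1, -1.7]
grip_width: 0.0594
```

Request:
move_arm(
  targets=[
    [0,0,0,0,0,0],
    [0,0,0,0,0,0],
    [0,0,0,0,0,0],
    [0,0,0,0,0,0],
    [0,0,0,0,0,0],
  ],
)

```text
time_s: 34.25
ee_pos: [0.578, 0.2838, 0.0905]
eef_rot: [3.133, -0.264, 0.037]
force: [0.1, 0.4, -1.2]
grip_width: 0.0597
```

```bash
python3 bp.py
```

```text
bed xyz [0.0643 0.0544 0.0335] [ 0.1  0.4 -1.2] 0.05969657518343782 rot err deg [ 0.03  0.15 -0.01]
```

Descend 12.5 mm, then slide to the bar (~10 mm), stopping on force.

Request:
move_arm(
  targets=[
    [0,0,0.004,0,0,0],
    [0,0,0.008,0,0,0],
    [0,0,0.011,0,0,0],
    [0,0,0.012,0,0,0],
    [0,0,0.0125,0,0,0],
  ],
)

```text
time_s: 34.67
ee_pos: [0.5807, 0.2836, 0.0779]
eef_rot: [3.132, -0.262, 0.037]
force: [-11.6, -4.5, 15.4]
grip_width: 0.0599
```

Request:
move_arm(
  targets=[
    [-0.002,0,0,0,0,0],
    [-0.004,0,0,0,0,0],
    [-0.006,0,0,0,0,0],
    [-0.007,0,0,0,0,0],
    [-0.008,0,0,0,0,0],
  ],
)

```text
time_s: 35.08
ee_pos: [0.5739, 0.2836, 0.076]
eef_rot: [3.133, -0.265, 0.037]
force: [2.4, 0.0, 5.3]
grip_width: 0.06
```

Request:
move_arm(
  targets=[
    [0,0,0.0003,0,0,0],
    [-0.001,0,0.0006,0,0,0],
    [-0.001,0,0.001,0,0,0],
    [-0.0015,0,0.001,0,0,0],
    [-0.0015,0,0.001,0,0,0],
  ],
)

```text
time_s: 35.5
ee_pos: [0.5735, 0.2837, 0.0759]
eef_rot: [3.133, -0.267, 0.037]
force: [1.8, -2.5, 12.3]
grip_width: 0.0597
```

Request:
move_arm(
  targets=[
    [-0.001,0,0,0,0,0],
    [-0.001,0,0,0,0,0],
    [-0.001,0,0,0,0,0],
    [-0.001,0,0,0,0,0],
    [-0.001,0,0,0,0,0],
  ],
)

```text
time_s: 35.92
ee_pos: [0.5726, 0.2838, 0.0757]
eef_rot: [3.134, -0.267, 0.037]
force: [1.1, -1.7, 11.9]
grip_width: 0.0599
```

```bash
python3 bp.py
```

```text
bed xyz [0.0552 0.0547 0.0206] [ 1.1 -1.7 11.9] 0.059853981160615896 rot err deg [0.09 0.33 0.02]
```

Request:
move_arm(
  targets=[
    [-0.001,0,-0.0005,0,0,0],
    [-0.001,0,-0.0005,0,0,0],
    [-0.001,0,-0.0005,0,0,0],
    [-0.001,0,-0.0005,0,0,0],
    [-0.001,0,-0.0005,0,0,0],
  ],
)

```text
time_s: 36.33
ee_pos: [0.572, 0.2836, 0.0755]
eef_rot: [3.134, -0.268, 0.036]
force: [9.7, 0.2, 4.1]
grip_width: 0.06
```

Request:
move_arm(
  targets=[
    [-0.001,0,0,0,0,0],
    [-0.001,0,0,0,0,0],
    [-0.001,0,0,0,0,0],
    [-0.001,0,0,0,0,0],
    [-0.001,0,0,0,0,0],
  ],
)

```text
time_s: 36.75
ee_pos: [0.5719, 0.2836, 0.0758]
eef_rot: [3.134, -0.27, 0.036]
force: [14.6, 0.6, 3.9]
grip_width: 0.0599
```

Request:
move_arm(
  targets=[
    [-0.001,0,0,0,0,0],
    [-0.001,0,0,0,0,0],
    [-0.001,0,0,0,0,0],
    [-0.001,0,0,0,0,0],
    [-0.001,0,0,0,0,0],
  ],
)

```text
time_s: 37.17
ee_pos: [0.5718, 0.2836, 0.076]
eef_rot: [3.135, -0.272, 0.036]
force: [20.3, -0.1, 4.5]
grip_width: 0.0595
```

```bash
python3 bp.py
```

```text
bed xyz [0.0545 0.0546 0.0212] [20.3 -0.1  4.5] 0.05954284554850905 rot err deg [0.15 0.61 0.05]
```

Request:
move_arm(
  targets=[
    [0,0,0,0,0,0],
    [0,0,0,0,0,0],
    [0,0,0,0,0,0],
    [0,0,0,0,0,0],
    [0,0,0,0,0,0],
  ],
  fingers=0.9,
)

```text
time_s: 37.58
ee_pos: [0.5678, 0.2832, 0.0731]
eef_rot: [3.132, -0.262, 0.037]
force: [-0.0, -0.5, -0.1]
grip_width: 0.0881
```

Request:
move_arm(
  targets=[
    [0,0,-0.01,0,0,0],
    [0,0,-0.02,0,0,0],
    [0,0,-0.035,0,0,0],
    [0,0,-0.05,0,0,0],
    [0,0,-0.06,0,0,0],
  ],
)

```text
time_s: 38.0
ee_pos: [0.5524, 0.2835, 0.1339]
eef_rot: [3.133, -0.265, 0.037]
force: [1.1, 0.3, -0.1]
grip_width: 0.0896
```

Request:
move_arm(
  targets=[
    [0.03,0,0,0,0,0],
    [0.06,0,0,0,0,0],
    [0.09,0,0,0,0,0],
    [0.105,0,0,0,0,0],
    [0.105,0,0,0,0,0],
  ],
  fingers=-1,
)

```text
time_s: 38.42
ee_pos: [0.6559, 0.2866, 0.16]
eef_rot: [3.133, -0.265, 0.036]
force: [-1.1, 0.0, -0.2]
grip_width: 0.0595
```

Request:
move_arm(
  targets=[
    [0,0,0,0,0,0],
    [0,0,0,0,0,0],
    [0,0,0,0,0,0],
    [0,0,0,0,0,0],
    [0,0,0,0,0,0],
  ],
)

```text
time_s: 38.83
ee_pos: [0.6533, 0.2871, 0.1588]
eef_rot: [3.132, -0.263, 0.038]
force: [0.4, 1.0, 0.4]
grip_width: 0.026
```

Request:
move_arm(
  targets=[
    [0,0,0,0,0,0],
    [0,0,0,0,0,0],
    [0,0,0,0,0,0],
    [0,0,0,0,0,0],
    [0,0,0,0,0,0],
  ],
)

```text
time_s: 39.25
ee_pos: [0.6538, 0.2869, 0.1586]
eef_rot: [3.132, -0.263, 0.037]
force: [-0.4, -0.3, -0.8]
grip_width: 0.0005
```

```bash
python3 bp.py; python3 -c "
from plan import *
plan([('a',*bedP(.158,.054,.03)),('b',*bedP(.158,.054,.007)),('c',*bedP(.142,.054,.007))])"
```

```text
bed xyz [0.1551 0.0543 0.0796] [-0.4 -0.3 -0.8] 0.0004500395057810486 rot err deg [-0.    0.07 -0.01]
a [0.003, 0.0, 0.05, 0.0, -0.002, 0.0] -> [0.67  0.287 0.111]
b [0.0, 0.0, 0.023, 0.0, 0.0, 0.0] -> [0.676 0.287 0.089]
c [-0.016, 0.0, 0.0, 0.0, 0.0, 0.0] -> [0.66  0.286 0.085]
```

Request:
move_arm(
  targets=[
    [0.003,0,0.02,0,0,0],
    [0.003,0,0.04,0,0,0],
    [0.003,0,0.055,0,0,0],
    [0.003,0,0.065,0,0,0],
    [0.003,0,0.072,0,0,0],
  ],
)

```text
time_s: 39.67
ee_pos: [0.6753, 0.2869, 0.0884]
eef_rot: [3.131, -0.262, 0.037]
force: [-0.6, -0.4, 0.6]
grip_width: 0.0007
```

Request:
move_arm(
  targets=[
    [-0.004,0,0,0,0,0],
    [-0.008,0,0,0,0,0],
    [-0.011,0,0,0,0,0],
    [-0.014,0,0,0,0,0],
    [-0.016,0,0,0,0,0],
  ],
)

```text
time_s: 40.08
ee_pos: [0.6597, 0.2867, 0.0865]
eef_rot: [3.132, -0.264, 0.037]
force: [0.5, -0.1, -0.4]
grip_width: 0.0003
```

Request:
move_arm(
  targets=[
    [-0.001,0,0,0,0,0],
    [-0.002,0,0,0,0,0],
    [-0.002,0,0,0,0,0],
    [-0.003,0,0,0,0,0],
    [-0.003,0,0,0,0,0],
  ],
)

```text
time_s: 40.5
ee_pos: [0.6574, 0.2864, 0.0854]
eef_rot: [3.132, -0.264, 0.037]
force: [2.3, 0.6, 2.0]
grip_width: 0.0004
```

Request:
move_arm(
  targets=[
    [-0.001,0,0,0,0,0],
    [-0.001,0,0,0,0,0],
    [-0.001,0,0,0,0,0],
    [-0.0015,0,0,0,0,0],
    [-0.0015,0,0,0,0,0],
  ],
)

```text
time_s: 40.92
ee_pos: [0.6572, 0.2863, 0.0858]
eef_rot: [3.133, -0.267, 0.037]
force: [11.7, 0.3, 1.7]
grip_width: 0.0009
```

```bash
python3 bp.py
```

```text
bed xyz [0.1396 0.0542 0.0085] [11.7  0.3  1.7] 0.0008686274759045784 rot err deg [0.05 0.32 0.01]
```

Request:
move_arm(
  targets=[
    [0.01,0,0,0,0,0],
    [0.01,0,-0.02,0,0,0],
    [0.01,0,-0.05,0,0,0],
    [0.01,0,-0.085,0,0,0],
    [0.01,0,-0.12,0,0,0],
  ],
)

```text
time_s: 41.33
ee_pos: [0.6331, 0.2864, 0.2034]
eef_rot: [3.131, -0.261, 0.037]
force: [-0.2, 1.2, -0.1]
grip_width: 0.0004
```

```bash
python3 - <<'E'
from ov import *
im=ctrl.camera("top")[:,:,::-1]; s=ctrl.camera("scene")[:,:,::-1]
cv2.imwrite("pics/raw_t6.png",im); cv2.imwrite("pics/raw_s6.png",s)
pad=[.4131,.2201,1.4682]; sc=[.4131,.2201,1.4682]
PB=flat(.012)(pad,np.array([(.105,.05,0),(-.105,.05,0),(-.105,-.05,0),(.105,-.05,0)]))
H=flat(.057)(sc,np.array([(.05,.017,0),(-.07,.017,0),(-.07,-.017,0),(.05,-.017,0)]))
A=tile("pics/raw_top0.png","top",228,222,72,54,[PB,H])
C=tile("pics/raw_scene0.png","scene",350,218,92,69,[PB,H])
D=tile("pics/raw_t6.png","top",210,125,120,90,[])
E=tile("pics/raw_s6.png","scene",280,215,133,100,[])
cv2.imwrite("pics/ov3.png",np.vstack([np.hstack([A,C]),np.hstack([D,E])]))
E
```

```text
(no output)
```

View pics/ov3.png

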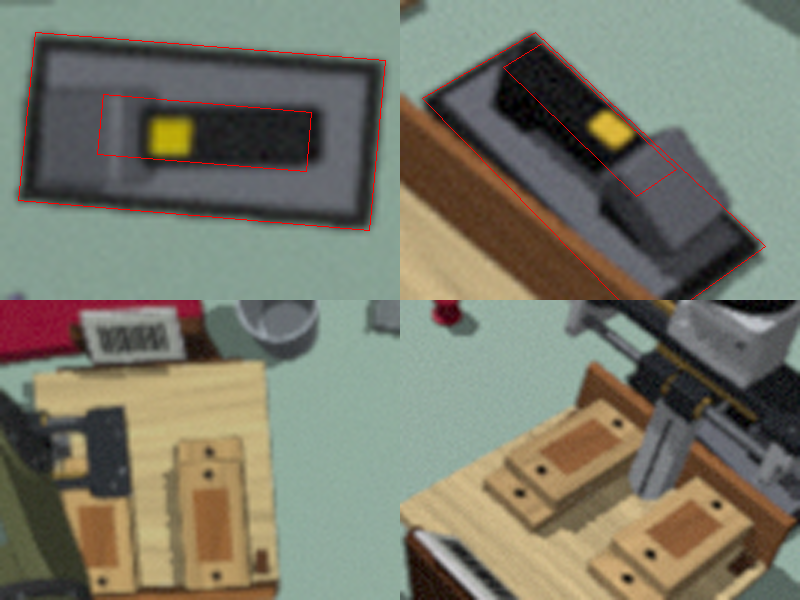

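```bash
python3 - <<'E'
from ov import *
a=cv2.imread("pics/raw_top0.png")[228:270,230:297]; b=cv2.imread("pics/raw_scene0.png")[222:285,350:435]
A=cv2.resize(a,None,fx=11.9,fy=11.9,interpolation=cv2.INTER_CUBIC)[:500]
cv2.imwrite("pics/scan.png",np.clip(A.astype(float)*1.6,0,255).astype(np.uint8))
print(A.shape)
E
```

```text
(500, 797, 3)
```

View pics/scan.png

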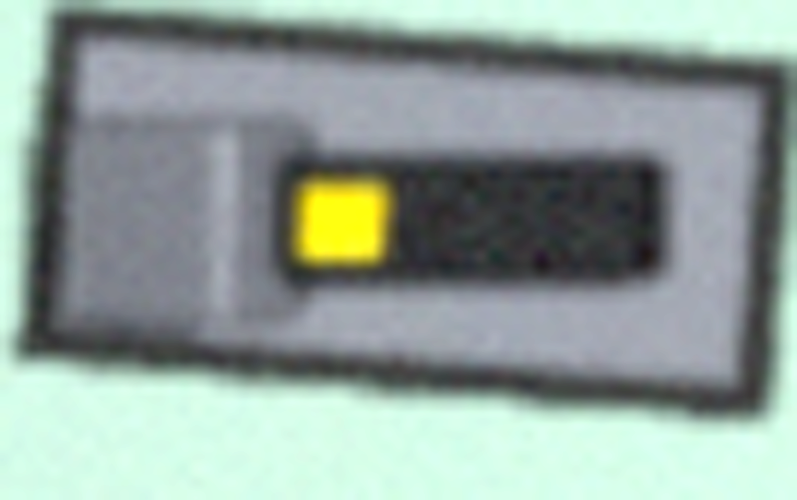

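```bash
python3 - <<'E'
from ov import *
im=cv2.imread("pics/raw_top0.png"); 
k=8; x0,y0=249,236
c=cv2.GaussianBlur(cv2.resize(im[y0:y0+22,x0:x0+40],None,fx=k,fy=k,interpolation=cv2.INTER_CUBIC),(0,0),3)
g=c.max(2).astype(int); hsv=cv2.cvtColor(c,cv2.COLOR_BGR2HSV)
yel=(hsv[...,1]>130)
m=((g<62)|yel).astype(np.uint8)
n,l,st,ce=cv2.connectedComponentsWithStats(m); i=1+st[1:,4].argmax()
ys,xs=np.where(l==i)
def raw(p): return (np.array(p)+.5)/k-.5+[x0,y0]
cols=range(xs.min()+12,xs.max()-12,8)
top=np.array([(x,ys[xs==x].min()) for x in cols]);bot=np.array([(x,ys[xs==x].max()) for x in cols])
for e in(top,bot): 
    f=np.polyfit(e[:,0],e[:,1],1); print("slope deg",np.degrees(np.arctan(f[0])).round(2))
print("black x range raw",raw([xs.min(),0])[0],raw([xs.max(),0])[0],"mid",raw((top.mean(0)+bot.mean(0))/2))
yy,yx=np.where(yel); yc=raw([yx.mean(),yy.mean()]); print("yellow c",yc,atz("top",yc,.058).round(4))
u=raw([0,0])*0
A=raw([xs.max(),(top[-1,1]+bot[-1,1])/2]); Bm=raw((top.mean(0)+bot.mean(0))/2)
print("tail z.057/.03",atz("top",A,.057).round(4),atz("top",A,.03).round(4),"mid",atz("top",Bm,.055).round(4))
f=(np.polyfit(cols,(top[:,1]+bot[:,1])/2,1)); P=[atz("top",raw([x,np.polyval(f,x)]),.055) for x in(0,300)]; d=P[0]-P[1]; print("yaw",np.degrees(np.arctan2(d[1],d[0])))
E
```

```text
slope deg 0.59
slope deg -0.87
black x range raw 252.4375 285.3125 mid [268.4375 246.075 ]
yellow c [258.24043415 246.14273373] [0.4101 0.2291 0.058 ]
tail z.057/.03 [0.4092 0.1431 0.057 ] [0.4088 0.1465 0.03  ] mid [0.4096 0.1971 0.055 ]
yaw 89.01379111618013
```

```bash
python3 -c "
from plan import *
plan([('above',(.41,.22,.2),flatR(88.5)),('down',(.41,.22,.1),None)])"
```

```text
above [-0.055, 0.015, -0.013, 0.1, -0.102, -0.716] -> [0.579 0.271 0.208]
above [-0.058, -0.007, -0.01, 0.1, -0.102, -0.715] -> [0.522 0.253 0.205]
above [-0.051, -0.028, -0.006, 0.099, -0.101, -0.716] -> [0.466 0.237 0.203]
above [-0.037, -0.045, -0.001, 0.1, -0.102, -0.715] -> [0.41 0.22 0.2 ]
down [0.0, 0.0, 0.1, 0.0, 0.0, 0.0] -> [0.41 0.22 0.1 ]
```

Request:
move_arm(
  targets=[
    [-0.055,0.015,-0.013,0.1,-0.102,-0.716],
    [-0.055,0.015,-0.013,0.1,-0.102,-0.716],
    [-0.055,0.015,-0.013,0.1,-0.102,-0.716],
    [-0.055,0.015,-0.013,0.1,-0.102,-0.716],
    [-0.055,0.015,-0.013,0.1,-0.102,-0.716],
  ],
  fingers=0.5,
)

```text
time_s: 41.85
ee_pos: [0.5783, 0.2695, 0.201]
eef_rot: [3.097, -0.198, 0.417]
force: [0.5, -0.1, 1.0]
grip_width: 0.0307
```

Request:
move_arm(
  targets=[
    [-0.058,-0.007,-0.01,0.1,-0.102,-0.715],
    [-0.058,-0.007,-0.01,0.1,-0.102,-0.715],
    [-0.058,-0.007,-0.01,0.1,-0.102,-0.715],
    [-0.058,-0.007,-0.01,0.1,-0.102,-0.715],
    [-0.058,-0.007,-0.01,0.1,-0.102,-0.715],
  ],
)

```text
time_s: 42.27
ee_pos: [0.522, 0.2526, 0.1992]
eef_rot: [3.088, -0.126, 0.79]
force: [1.0, 0.5, -0.1]
grip_width: 0.0637
```

Request:
move_arm(
  targets=[
    [-0.051,-0.028,-0.006,0.099,-0.101,-0.716],
    [-0.051,-0.028,-0.006,0.099,-0.101,-0.716],
    [-0.051,-0.028,-0.006,0.099,-0.101,-0.716],
    [-0.051,-0.028,-0.006,0.099,-0.101,-0.716],
    [-0.051,-0.028,-0.006,0.099,-0.101,-0.716],
  ],
)

```text
time_s: 42.68
ee_pos: [0.4661, 0.2359, 0.1973]
eef_rot: [3.105, -0.056, 1.163]
force: [-0.7, -0.2, -0.1]
grip_width: 0.0705
```

Request:
move_arm(
  targets=[
    [-0.037,-0.045,-0.001,0.1,-0.102,-0.715],
    [-0.037,-0.045,-0.001,0.1,-0.102,-0.715],
    [-0.037,-0.045,-0.001,0.1,-0.102,-0.715],
    [-0.037,-0.045,-0.001,0.1,-0.102,-0.715],
    [-0.037,-0.045,-0.001,0.1,-0.102,-0.715],
  ],
)

```text
time_s: 43.1
ee_pos: [0.4102, 0.2195, 0.1947]
eef_rot: [-3.135, 0.004, 1.536]
force: [0.6, 0.9, 0.2]
grip_width: 0.0706
```

Request:
move_arm(
  targets=[
    [0,0,0,0,0,0],
    [0,0,0,0,0,0],
    [0,0,0,0,0,0],
    [0,0,0,0,0,0],
    [0,0,0,0,0,0],
  ],
)

```text
time_s: 43.52
ee_pos: [0.4097, 0.2192, 0.1948]
eef_rot: [-3.134, 0.004, 1.543]
force: [-0.0, 0.8, -1.1]
grip_width: 0.0704
```

```bash
python3 - <<'E'
from plan import *
plan([('down',(.41,.22,.1),flatR(88.5)),('grip',(.41,.22,.0235),flatR(88.5))]); print(ctrl.get_obs()['qpos'].round(2))
E
```

```text
down [0.001, 0.001, 0.095, -0.015, 0.008, -0.004] -> [0.41 0.22 0.1 ]
grip [0.0, 0.0, 0.076, 0.0, 0.0, 0.0] -> [0.41  0.22  0.024]
[ 0.41  0.12  1.76 -0.    1.27  0.44]
```

Request:
move_arm(
  targets=[
    [0.001,0.001,0.025,-0.015,0.008,0],
    [0.001,0.001,0.05,-0.015,0.008,0],
    [0.001,0.001,0.075,-0.015,0.008,0],
    [0.001,0.001,0.09,-0.015,0.008,0],
    [0.001,0.001,0.095,-0.015,0.008,0],
  ],
)

```text
time_s: 43.93
ee_pos: [0.4089, 0.2194, 0.0977]
eef_rot: [-3.139, 0.001, 1.543]
force: [0.2, -0.8, -1.1]
grip_width: 0.0706
```

Request:
move_arm(
  targets=[
    [0,0,0.02,0,0,0],
    [0,0,0.04,0,0,0],
    [0,0,0.06,0,0,0],
    [0,0,0.07,0,0,0],
    [0,0,0.076,0,0,0],
  ],
)

```text
time_s: 44.35
ee_pos: [0.4098, 0.2198, 0.0233]
eef_rot: [-3.141, 0.0, 1.544]
force: [0.3, 0.5, 0.2]
grip_width: 0.0703
```

Request:
move_arm(
  targets=[
    [0,0,0,0,0,0],
    [0,0,0,0,0,0],
    [0,0,0,0,0,0],
    [0,0,0,0,0,0],
    [0,0,0,0,0,0],
  ],
  fingers=-1,
  grip_force=35,
)

```text
time_s: 44.77
ee_pos: [0.4102, 0.22, 0.0245]
eef_rot: [3.141, -0.001, 1.544]
force: [0.5, 0.9, -0.7]
grip_width: 0.0405
```

Request:
move_arm(
  targets=[
    [0,0,0,0,0,0],
    [0,0,0,0,0,0],
    [0,0,0,0,0,0],
    [0,0,0,0,0,0],
    [0,0,0,0,0,0],
  ],
)

```text
time_s: 45.18
ee_pos: [0.4101, 0.2199, 0.0243]
eef_rot: [3.141, -0.0, 1.544]
force: [-1.8, -0.8, 6.3]
grip_width: 0.0337
```

```bash
python3 - <<'E'
from h import *
o=ctrl.get_obs(); print(o['ee_pos'],o['eef_rot'],o['force'],o['grip_width'])
E
```

```text
[0.41012585 0.21993406 0.0243136 ] [ 3.14093268e+00 -3.92140612e-04  1.54425717e+00] [-1.79200903 -0.80798315  6.33493361] 0.03365531899078907
```

```bash
cat > scan.py <<'E'
from plan import *
G=np.array([.0045,0,.0123]); WIN=np.array([.084,0,.016])
RT0=[.7414,.2338,3.1655+.003]; TT0=[.7372,-.2461,2.8491]
def scanpose(t,h,el,dist=.1):
    c=np.array([t[0],t[1],h]); z=np.array([np.cos(t[2])*np.cos(el),np.sin(t[2])*np.cos(el),np.sin(el)])
    W=c+dist*z; Rs=R.from_euler('zy',[t[2]-np.pi,el-np.radians(30)])
    assert np.allclose(Rs.apply(R.from_euler('y',30,degrees=True).apply([1,0,0])),-z,atol=1e-6)
    return W+Rs.apply(G-WIN),Rs*down
RP=scanpose(RT0,.158,np.radians(35)); TP=scanpose(TT0,.11,np.radians(42))
def err(t,h,el):
    p,r=pose(); Rs=r*down.inv(); W=p+Rs.apply(WIN-G); b=Rs.apply([np.cos(np.pi/6),0,-.5])
    c=np.array([t[0],t[1],h]); z=np.array([np.cos(t[2])*np.cos(el),np.sin(t[2])*np.cos(el),np.sin(el)])
    k=-(W-c)@z/(b@z); hit=W+k*b-c
    print("dist mm",1000*k,"miss mm",(1000*hit).round(1),"angle deg",np.degrees(np.arccos(-b@z)).round(2))
E
python3 - <<'E'
from scan import *
print(RP[0],TP[0])
p,r=pose()
plan([('lift',(p[0],p[1],.29),None),('mid',(.5,.22,.29),flatR(45)),('rack',(.58,.231,.27),RP[1]),('rack2',*RP)])
E
```

```text
Traceback (most recent call last):
  File "scan.py", line 9, in <module>
    RP=scanpose(RT0,.158,np.radians(35)); TP=scanpose(TT0,.11,np.radians(42))
  File "scan.py", line 7, in scanpose
    assert np.allclose(Rs.apply(R.from_euler('y',30,degrees=True).apply([1,0,0])),-z,atol=1e-6)
           ~~~~~~~~~~~^^^^^^^^^^^^^^^^^^^^^^^^^^^^^^^^^^^^^^^^^^^^^^^^^^^^^^^^^^^^^^^^^^^^^^^^^
AssertionError
```

```bash
sed -i "s/from_euler('zy'/from_euler('ZY'/" fit.py plan.py scan.py; python3 fit.py | head -4
python3 - <<'E'
from scan import *
print(RP[0],TP[0])
p,r=pose()
plan([('lift',(p[0],p[1],.29),None),('mid',(.5,.22,.29),flatR(45)),('rack',(.58,.231,.27),RP[1]),('rack2',*RP)])
E
```

```text
bed [0.5267 0.2274 0.0351] yaw deg 2.01
  res px [[-0.8, -2.0], [-0.1, -0.6], [-2.0, -0.5], [0.4, -0.0], [0.0, -2.1], [-0.7, 0.3], [-0.1, -0.7], [3.1, -0.7]]
rtag [0.7414 0.2338 3.1655] yaw deg 181.37
  res px [[-0.1, 0.4], [-1.9, -0.1], [-0.4, -0.5], [1.5, -0.5], [-0.4, -1.0], [1.6, 0.5], [-0.5, -0.4]]
[0.58002328 0.22945673 0.2186006 ] [ 0.59084519 -0.20202826  0.18982289]
lift [0.0, 0.0, -0.133, 0.0, 0.0, 0.0] -> [0.41  0.22  0.157]
lift [0.0, 0.0, -0.133, 0.0, 0.0, 0.0] -> [0.41 0.22 0.29]
mid [0.001, 0.045, 0.0, 0.0, -0.001, 0.725] -> [0.455 0.22  0.29 ]
mid [0.018, 0.041, 0.0, 0.001, 0.0, 0.724] -> [0.5  0.22 0.29]
rack [0.032, 0.024, 0.01, 0.032, -0.079, 0.724] -> [0.539 0.226 0.28 ]
rack [0.04, 0.011, 0.009, 0.031, -0.08, 0.724] -> [0.58  0.231 0.27 ]
rack2 [0.004, 0.002, 0.051, 0.0, 0.0, 0.0] -> [0.58  0.229 0.218]
```

Request:
move_arm(
  targets=[
    [0,0,-0.02,0,0,0],
    [0,0,-0.05,0,0,0],
    [0,0,-0.08,0,0,0],
    [0,0,-0.11,0,0,0],
    [0,0,-0.133,0,0,0],
  ],
)

```text
time_s: 45.6
ee_pos: [0.4099, 0.2198, 0.159]
eef_rot: [3.141, -0.001, 1.544]
force: [-0.5, -0.9, -2.0]
grip_width: 0.0339
```

Request:
move_arm(
  targets=[
    [0,0,-0.03,0,0,0],
    [0,0,-0.06,0,0,0],
    [0,0,-0.09,0,0,0],
    [0,0,-0.12,0,0,0],
    [0,0,-0.133,0,0,0],
  ],
)

```text
time_s: 46.02
ee_pos: [0.4103, 0.22, 0.2935]
eef_rot: [3.138, -0.002, 1.544]
force: [0.2, -0.5, -2.4]
grip_width: 0.0336
```

Request:
move_arm(
  targets=[
    [0,0.01,0,0,0,0.15],
    [0,0.02,0,0,0,0.3],
    [0,0.03,0,0,0,0.45],
    [0,0.038,0,0,0,0.6],
    [0.001,0.045,0,0,-0.001,0.725],
  ],
)

```text
time_s: 46.43
ee_pos: [0.4552, 0.2193, 0.2894]
eef_rot: [-3.141, 0.001, 1.16]
force: [-0.9, 1.1, -2.0]
grip_width: 0.0337
```

Request:
move_arm(
  targets=[
    [0.004,0.01,0,0,0,0.15],
    [0.008,0.02,0,0,0,0.3],
    [0.012,0.03,0,0,0,0.45],
    [0.015,0.036,0,0,0,0.6],
    [0.018,0.041,0,0.001,0,0.724],
  ],
)

```text
time_s: 46.85
ee_pos: [0.5, 0.2197, 0.2892]
eef_rot: [-3.141, 0.002, 0.781]
force: [0.5, 0.0, -2.6]
grip_width: 0.0336
```

Request:
move_arm(
  targets=[
    [0.007,0.005,0.002,0.006,-0.016,0.15],
    [0.014,0.01,0.004,0.012,-0.032,0.3],
    [0.02,0.015,0.006,0.018,-0.048,0.45],
    [0.026,0.02,0.008,0.025,-0.064,0.6],
    [0.032,0.024,0.01,0.032,-0.079,0.724],
  ],
)

```text
time_s: 47.27
ee_pos: [0.5395, 0.2255, 0.2792]
eef_rot: [-3.133, 0.046, 0.402]
force: [-0.1, 0.3, -3.0]
grip_width: 0.0338
```

Request:
move_arm(
  targets=[
    [0.008,0.002,0.002,0.006,-0.016,0.15],
    [0.016,0.004,0.004,0.012,-0.032,0.3],
    [0.024,0.007,0.006,0.018,-0.048,0.45],
    [0.032,0.009,0.008,0.025,-0.064,0.6],
    [0.04,0.011,0.009,0.031,-0.08,0.724],
  ],
)

```text
time_s: 47.68
ee_pos: [0.5801, 0.2311, 0.2681]
eef_rot: [3.141, 0.09, 0.022]
force: [-0.1, -0.6, -2.8]
grip_width: 0.0337
```

Request:
move_arm(
  targets=[
    [0,0,0,0,0,0],
    [0,0,0,0,0,0],
    [0,0,0,0,0,0],
    [0,0,0,0,0,0],
    [0,0,0,0,0,0],
  ],
)

```text
time_s: 48.1
ee_pos: [0.5796, 0.2312, 0.2694]
eef_rot: [-3.142, 0.088, 0.028]
force: [-0.2, 0.0, -2.3]
grip_width: 0.0342
```

```bash
python3 - <<'E'
from scan import *
plan([('rack2',*RP)]); print(ctrl.get_obs()['grip_width'])
s=ctrl.camera("scene")[:,:,::-1]; im=ctrl.camera("top")[:,:,::-1]
cv2.imwrite("pics/raw_s7.png",s);cv2.imwrite("pics/raw_t7.png",im)
# expected scanner axis overlay
p,r=pose(); Rs=r*down.inv(); O=p-Rs.apply(G)
box=[O+Rs.apply(v) for v in [(-.07,-.017,.03),(.05,-.017,.03),(.05,.017,.03),(-.07,.017,.03)]]
W=O+Rs.apply(WIN); W2=W+.1*Rs.apply([np.cos(np.pi/6),0,-.5])
import ov
A=ov.tile("pics/raw_s7.png","scene",280,195,120,90,[np.array(box),np.array([W,W2])])
C=ov.tile("pics/raw_t7.png","top",215,115,120,90,[np.array(box),np.array([W,W2])])
cv2.imwrite("pics/ov4.png",np.hstack([A,C]))
E
```

```text
rack2 [0.005, 0.002, 0.051, 0.0, 0.001, 0.002] -> [0.58  0.229 0.218]
0.03417880978096556
```

View pics/ov4.png

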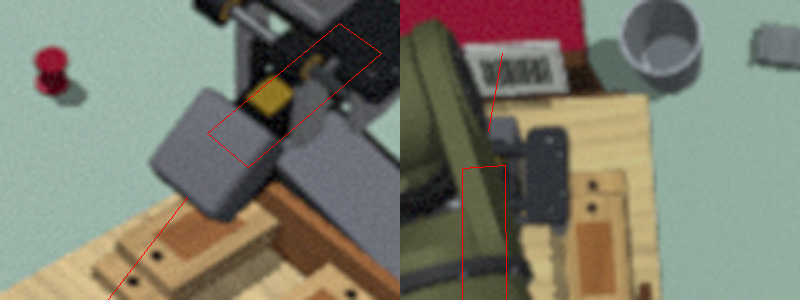

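Request:
move_arm(
  targets=[
    [0.001,0,0.012,0,0,0],
    [0.002,0.001,0.025,0,0,0],
    [0.003,0.001,0.038,0,0,0],
    [0.004,0.002,0.046,0,0,0],
    [0.005,0.002,0.051,0,0.001,0.002],
  ],
)

```text
time_s: 48.62
ee_pos: [0.5802, 0.229, 0.2168]
eef_rot: [3.141, 0.089, 0.026]
force: [0.9, -0.6, -2.1]
grip_width: 0.034
```

Request:
move_arm(
  targets=[
    [0,0,0,0,0,0],
    [0,0,0,0,0,0],
    [0,0,0,0,0,0],
    [0,0,0,0,0,0],
    [0,0,0,0,0,0],
  ],
)

```text
time_s: 49.03
ee_pos: [0.5806, 0.2292, 0.2183]
eef_rot: [3.142, 0.087, 0.026]
force: [-0.5, 0.0, -2.7]
grip_width: 0.0338
```

```bash
python3 - <<'E'
from scan import *
err(RT0,.158,np.radians(35))
s=ctrl.camera("scene")[:,:,::-1]; cv2.imwrite("pics/raw_s8.png",s)
p,r=pose(); Rs=r*down.inv(); O=p-Rs.apply(G); W=O+Rs.apply(WIN); W2=W+.1*Rs.apply([np.cos(np.pi/6),0,-.5])
import ov
A=ov.tile("pics/raw_s8.png","scene",285,230,80,60,[np.array([W,W2]),ov.RT(RT0)])
cv2.imwrite("pics/ov5.png",A)
E
```

```text
dist mm 99.39197502160435 miss mm [ 0.1 -0.4  0.1] angle deg 0.06
```

View pics/ov5.png

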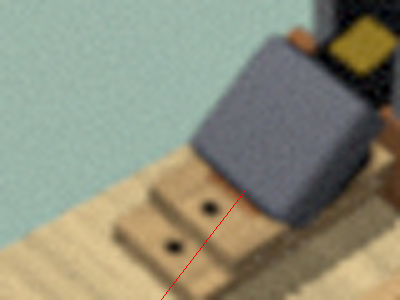

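Request:
move_arm(
  targets=[
    [0,0,0,0,0,0],
    [0,0,0,0,0,0],
    [0,0,0,0,0,0],
    [0,0,0,0,0,0],
    [0,0,0,0,0,0],
  ],
)

```text
time_s: 49.5
ee_pos: [0.5805, 0.2292, 0.2178]
eef_rot: [3.141, 0.088, 0.026]
force: [0.6, 0.2, -2.7]
grip_width: 0.034
```

Request:
move_arm(
  targets=[
    [0,0,0,0,0,0],
    [0,0,0,0,0,0],
    [0,0,0,0,0,0],
    [0,0,0,0,0,0],
    [0,0,0,0,0,0],
  ],
)

```text
time_s: 49.92
ee_pos: [0.5805, 0.2292, 0.2177]
eef_rot: [3.141, 0.088, 0.026]
force: [-0.3, -0.3, -1.7]
grip_width: 0.0338
```

Request:
move_arm(
  targets=[
    [0,0,0,0,0,0],
    [0,0,0,0,0,0],
    [0,0,0,0,0,0],
    [0,0,0,0,0,0],
    [0,0,0,0,0,0],
  ],
)

```text
time_s: 50.33
ee_pos: [0.5805, 0.2292, 0.2177]
eef_rot: [3.141, 0.088, 0.026]
force: [-0.3, 0.2, -2.7]
grip_width: 0.0337
```

Request:
move_arm(
  targets=[
    [0,0,0,0,0,0],
    [0,0,0,0,0,0],
    [0,0,0,0,0,0],
    [0,0,0,0,0,0],
    [0,0,0,0,0,0],
  ],
)

```text
time_s: 50.75
ee_pos: [0.5805, 0.2292, 0.2177]
eef_rot: [3.141, 0.088, 0.026]
force: [0.3, -0.1, -2.8]
grip_width: 0.0339
```

Request:
move_arm(
  targets=[
    [0,0,0,0,0,0],
    [0,0,0,0,0,0],
    [0,0,0,0,0,0],
    [0,0,0,0,0,0],
    [0,0,0,0,0,0],
  ],
)

```text
time_s: 51.17
ee_pos: [0.5805, 0.2292, 0.2178]
eef_rot: [3.141, 0.088, 0.026]
force: [0.2, -0.5, -1.8]
grip_width: 0.0338
```

Request:
move_arm(
  targets=[
    [0,0,0,0,0,0],
    [0,0,0,0,0,0],
    [0,0,0,0,0,0],
    [0,0,0,0,0,0],
    [0,0,0,0,0,0],
  ],
)

```text
time_s: 51.58
ee_pos: [0.5805, 0.2292, 0.2178]
eef_rot: [3.141, 0.088, 0.026]
force: [0.2, 0.6, -2.3]
grip_width: 0.0337
```

Request:
move_arm(
  targets=[
    [0,0,0,0,0,0],
    [0,0,0,0,0,0],
    [0,0,0,0,0,0],
    [0,0,0,0,0,0],
    [0,0,0,0,0,0],
  ],
)

```text
time_s: 52.0
ee_pos: [0.5805, 0.2292, 0.2177]
eef_rot: [3.141, 0.088, 0.026]
force: [0.0, -0.8, -2.1]
grip_width: 0.0337
```

```bash
python3 - <<'E'
from scan import *
err(RT0,.158,np.radians(35))
p,r=pose()
plan([('up',(.55,.2,.27),r),('over',(.575,-.197,.25),TP[1]),('tick',*TP)])
# refine ticket tag: white blob in two views, compare with projection of fitted plate
for f,n,x0,y0,w,h in(("pics/raw_t6.png","top",385,118,45,35),("pics/raw_s0.png","scene",180,175,40,40)):
    im=cv2.imread(f if f!="pics/raw_s0.png" else "pics/raw_scene0.png")
    c=im[y0:y0+h,x0:x0+w].astype(int); 
    q=proj(n,tag(.11,np.radians(42))(TT0,np.array([(.028,.042,0),(.028,-.042,0),(-.028,-.042,0),(-.028,.042,0)])))
    m=((c.min(2)>125)&(c.max(2)-c.min(2)<22)).astype(np.uint8); m=cv2.morphologyEx(m,cv2.MORPH_CLOSE,np.ones((7,7)))
    nn,l,st,ce=cv2.connectedComponentsWithStats(m); i=1+st[1:,4].argmax()
    print(n,"blob",ce[i]+[x0,y0],st[i],"proj centre",proj(n,[[TT0[0],TT0[1],.11]]),"quad area",cv2.contourArea(q.astype(np.float32)))
E
```

```text
dist mm 99.13623617762842 miss mm [-0.3 -0.5 -0.4] angle deg 0.07
up [-0.036, 0.028, -0.049, 0.0, 0.0, 0.0] -> [0.55 0.2  0.27]
over [0.006, 0.133, 0.006, 0.03, -0.077, 0.2] -> [0.558 0.068 0.263]
over [0.019, 0.131, 0.004, 0.03, -0.077, 0.201] -> [ 0.566 -0.064  0.256]
over [0.034, 0.129, 0.0, 0.031, -0.077, 0.2] -> [ 0.575 -0.197  0.25 ]
tick [0.028, 0.0, 0.056, 0.0, 0.0, 0.0] -> [ 0.59  -0.202  0.19 ]
top blob [409.33941606 137.48175182] [  8   9  32  26 274] proj centre [[407.75478247 136.79375829]] quad area 445.11141960986424
scene blob [199.82464455 195.98815166] [  0   4  40  30 422] proj centre [[197.27930893 195.70414535]] quad area 277.35848553525284
```

Request:
move_arm(
  targets=[
    [-0.008,0.005,-0.01,0,0,0],
    [-0.016,0.012,-0.02,0,0,0],
    [-0.025,0.02,-0.032,0,0,0],
    [-0.032,0.025,-0.043,0,0,0],
    [-0.036,0.028,-0.049,0,0,0],
  ],
)

```text
time_s: 52.42
ee_pos: [0.5494, 0.2, 0.2716]
eef_rot: [-3.141, 0.086, 0.025]
force: [0.6, 0.5, -2.0]
grip_width: 0.0336
```

Request:
move_arm(
  targets=[
    [0.001,0.027,0.001,0.006,-0.015,0.04],
    [0.002,0.054,0.002,0.012,-0.03,0.08],
    [0.003,0.081,0.003,0.018,-0.045,0.12],
    [0.005,0.108,0.005,0.024,-0.06,0.16],
    [0.006,0.133,0.006,0.03,-0.077,0.2],
  ],
)

```text
time_s: 52.83
ee_pos: [0.5585, 0.0662, 0.2631]
eef_rot: [-3.137, 0.129, -0.081]
force: [0.4, 0.3, -2.3]
grip_width: 0.034
```

Request:
move_arm(
  targets=[
    [0.004,0.027,0.001,0.006,-0.015,0.04],
    [0.008,0.054,0.002,0.012,-0.03,0.08],
    [0.012,0.081,0.003,0.018,-0.045,0.12],
    [0.015,0.108,0.004,0.024,-0.06,0.16],
    [0.019,0.131,0.004,0.03,-0.077,0.201],
  ],
)

```text
time_s: 53.25
ee_pos: [0.5661, -0.0661, 0.2561]
eef_rot: [-3.138, 0.169, -0.187]
force: [0.7, 0.4, -1.8]
grip_width: 0.0333
```

Request:
move_arm(
  targets=[
    [0.007,0.027,0,0.006,-0.015,0.04],
    [0.014,0.054,0,0.012,-0.03,0.08],
    [0.02,0.08,0,0.018,-0.045,0.12],
    [0.027,0.107,0,0.025,-0.06,0.16],
    [0.034,0.129,0,0.031,-0.077,0.2],
  ],
)

```text
time_s: 53.67
ee_pos: [0.5751, -0.1992, 0.25]
eef_rot: [-3.141, 0.21, -0.294]
force: [0.2, -0.0, -1.8]
grip_width: 0.0339
```

Request:
move_arm(
  targets=[
    [0,0,0,0,0,0],
    [0,0,0,0,0,0],
    [0,0,0,0,0,0],
    [0,0,0,0,0,0],
    [0,0,0,0,0,0],
  ],
)

```text
time_s: 54.08
ee_pos: [0.5754, -0.1965, 0.2504]
eef_rot: [-3.141, 0.209, -0.291]
force: [-0.1, -0.3, -2.5]
grip_width: 0.0338
```

```bash
python3 - <<'E'
from scan import *
plan([('tick',*TP)])
E
```

```text
tick [0.029, 0.001, 0.056, 0.0, -0.001, 0.003] -> [ 0.591 -0.202  0.19 ]
```

Request:
move_arm(
  targets=[
    [0.006,0,0.012,0,0,0],
    [0.013,0,0.025,0,0,0],
    [0.02,0,0.038,0,0,0],
    [0.025,0.001,0.048,0,0,0],
    [0.029,0.001,0.056,0,-0.001,0.003],
  ],
)

```text
time_s: 54.5
ee_pos: [0.5909, -0.2032, 0.1867]
eef_rot: [-3.141, 0.213, -0.294]
force: [0.2, 0.8, -2.2]
grip_width: 0.0338
```

Request:
move_arm(
  targets=[
    [0,0,0,0,0,0],
    [0,0,0,0,0,0],
    [0,0,0,0,0,0],
    [0,0,0,0,0,0],
    [0,0,0,0,0,0],
  ],
)

```text
time_s: 54.92
ee_pos: [0.5911, -0.2032, 0.19]
eef_rot: [3.141, 0.209, -0.294]
force: [-0.1, -0.9, -1.7]
grip_width: 0.0339
```

```bash
python3 - <<'E'
from scan import *
import ov
err(TT0,.11,np.radians(42))
cv2.imwrite("pics/raw_s9.png",ctrl.camera("scene")[:,:,::-1]); cv2.imwrite("pics/raw_t9.png",ctrl.camera("top")[:,:,::-1])
p,r=pose(); Rs=r*down.inv(); W=p+Rs.apply(WIN-G); W2=W+.1*Rs.apply([np.cos(np.pi/6),0,-.5])
A=ov.tile("pics/raw_s9.png","scene",170,160,80,60,[np.array([W,W2]),ov.TT(TT0)])
C=ov.tile("pics/raw_t9.png","top",365,115,80,60,[np.array([W,W2]),ov.TT(TT0)])
cv2.imwrite("pics/ov6.png",np.hstack([A,C]))
E
```

```text
dist mm 99.69280831107727 miss mm [ 0.1 -1.4  0.5] angle deg 0.08
```

View pics/ov6.png

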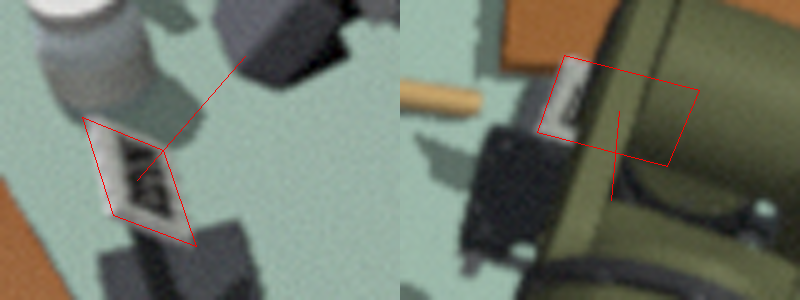

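Request:
move_arm(
  targets=[
    [0,0,0,0,0,0],
    [0,0,0,0,0,0],
    [0,0,0,0,0,0],
    [0,0,0,0,0,0],
    [0,0,0,0,0,0],
  ],
)

```text
time_s: 55.43
ee_pos: [0.591, -0.2032, 0.1893]
eef_rot: [3.142, 0.21, -0.294]
force: [-0.9, -0.2, -2.5]
grip_width: 0.0339
```

Request:
move_arm(
  targets=[
    [0,0,0,0,0,0],
    [0,0,0,0,0,0],
    [0,0,0,0,0,0],
    [0,0,0,0,0,0],
    [0,0,0,0,0,0],
  ],
)

```text
time_s: 55.85
ee_pos: [0.591, -0.2032, 0.1893]
eef_rot: [3.142, 0.21, -0.294]
force: [0.2, -0.0, -1.7]
grip_width: 0.0339
```

Request:
move_arm(
  targets=[
    [0,0,0,0,0,0],
    [0,0,0,0,0,0],
    [0,0,0,0,0,0],
    [0,0,0,0,0,0],
    [0,0,0,0,0,0],
  ],
)

```text
time_s: 56.27
ee_pos: [0.591, -0.2032, 0.1893]
eef_rot: [3.142, 0.21, -0.294]
force: [0.6, 0.2, -2.6]
grip_width: 0.0339
```

Request:
move_arm(
  targets=[
    [0,0,0,0,0,0],
    [0,0,0,0,0,0],
    [0,0,0,0,0,0],
    [0,0,0,0,0,0],
    [0,0,0,0,0,0],
  ],
)

```text
time_s: 56.68
ee_pos: [0.591, -0.2032, 0.1893]
eef_rot: [3.142, 0.21, -0.294]
force: [0.3, -1.2, -3.4]
grip_width: 0.0336
```

Request:
move_arm(
  targets=[
    [0,0,0,0,0,0],
    [0,0,0,0,0,0],
    [0,0,0,0,0,0],
    [0,0,0,0,0,0],
    [0,0,0,0,0,0],
  ],
)

```text
time_s: 57.1
ee_pos: [0.591, -0.2032, 0.1893]
eef_rot: [3.142, 0.21, -0.294]
force: [-0.2, 0.3, -2.1]
grip_width: 0.0336
```

Request:
move_arm(
  targets=[
    [0,0,0,0,0,0],
    [0,0,0,0,0,0],
    [0,0,0,0,0,0],
    [0,0,0,0,0,0],
    [0,0,0,0,0,0],
  ],
)

```text
time_s: 57.52
ee_pos: [0.591, -0.2032, 0.1893]
eef_rot: [3.142, 0.21, -0.294]
force: [-0.3, 0.4, -2.1]
grip_width: 0.0338
```

Request:
move_arm(
  targets=[
    [0,0,0,0,0,0],
    [0,0,0,0,0,0],
    [0,0,0,0,0,0],
    [0,0,0,0,0,0],
    [0,0,0,0,0,0],
  ],
)

```text
time_s: 57.93
ee_pos: [0.591, -0.2032, 0.1893]
eef_rot: [3.142, 0.21, -0.294]
force: [0.1, 0.5, -2.0]
grip_width: 0.0335
```

```bash
python3 - <<'E'
from scan import *
err(TT0,.11,np.radians(42))
# pad refit from c-crop corners (11.9x, origin 230,228)
U=lambda u,v:("top",230+u/11.9-.5,228+v/11.9-.5)
pd=fit("pad",flat(.012),[((.105,-.05,0),U(55,10)),((-.105,-.05,0),U(790,66)),((-.105,.05,0),U(765,413)),((.105,.05,0),U(22,350))],[.413,.22,1.47])
yaw=np.degrees(pd[2]); t=pd[:2]+R.from_euler('z',pd[2]).apply([.0045-.005,0,0])[:2]; print("lay TCP",t)
p,r=pose()
plan([('back',(.52,-.18,.29),flatR(-10)),('mid',(.44,.02,.29),flatR(35)),('pad',(t[0],t[1],.29),flatR(yaw)),('low',(t[0],t[1],.045),flatR(yaw))])
E
```

```text
dist mm 99.2567465025417 miss mm [-0.5 -1.2 -0.1] angle deg 0.07
pad [0.4127 0.2202 1.4729] yaw deg 84.39
  res px [[-0.4, -0.9], [0.7, -0.7], [0.3, 0.7], [-0.6, 0.9]]
lay TCP [0.41261026 0.21967882]
back [-0.094, -0.002, -0.083, -0.024, 0.401, -0.227] -> [ 0.52 -0.18  0.29]
mid [-0.057, -0.091, 0.0, 0.0, 0.0, -0.75] -> [ 0.48 -0.08  0.29]
mid [-0.017, -0.106, 0.0, 0.0, 0.0, -0.75] -> [0.44 0.02 0.29]
pad [0.046, -0.09, 0.0, 0.0, 0.0, -0.823] -> [0.426 0.12  0.29 ]
pad [0.079, -0.062, 0.0, 0.0, 0.0, -0.824] -> [0.413 0.219 0.29 ]
low [0.0, 0.0, 0.122, 0.0, 0.0, 0.0] -> [0.413 0.219 0.168]
low [0.0, 0.0, 0.123, 0.0, 0.0, 0.0] -> [0.413 0.219 0.045]
```

Request:
move_arm(
  targets=[
    [-0.02,0,-0.017,-0.004,0.08,-0.045],
    [-0.04,0,-0.034,-0.008,0.16,-0.09],
    [-0.058,-0.001,-0.05,-0.012,0.24,-0.135],
    [-0.076,-0.001,-0.067,-0.018,0.32,-0.18],
    [-0.094,-0.002,-0.083,-0.024,0.401,-0.227],
  ],
)

```text
time_s: 58.35
ee_pos: [0.5194, -0.1794, 0.2912]
eef_rot: [3.141, -0.003, -0.174]
force: [0.9, -1.5, -1.4]
grip_width: 0.0338
```

Request:
move_arm(
  targets=[
    [-0.011,-0.018,0,0,0,-0.15],
    [-0.022,-0.036,0,0,0,-0.3],
    [-0.034,-0.055,0,0,0,-0.45],
    [-0.046,-0.073,0,0,0,-0.6],
    [-0.057,-0.091,0,0,0,-0.75],
  ],
)

```text
time_s: 58.77
ee_pos: [0.4791, -0.0792, 0.2902]
eef_rot: [3.141, -0.0, 0.222]
force: [-0.1, 0.9, -2.7]
grip_width: 0.0337
```

Request:
move_arm(
  targets=[
    [-0.003,-0.021,0,0,0,-0.15],
    [-0.006,-0.042,0,0,0,-0.3],
    [-0.01,-0.063,0,0,0,-0.45],
    [-0.013,-0.085,0,0,0,-0.6],
    [-0.017,-0.106,0,0,0,-0.75],
  ],
)

```text
time_s: 59.18
ee_pos: [0.4397, 0.0207, 0.2902]
eef_rot: [3.141, -0.0, 0.615]
force: [1.1, -0.4, -2.6]
grip_width: 0.0338
```

Request:
move_arm(
  targets=[
    [0.009,-0.018,0,0,0,-0.165],
    [0.018,-0.036,0,0,0,-0.33],
    [0.027,-0.054,0,0,0,-0.5],
    [0.036,-0.072,0,0,0,-0.66],
    [0.046,-0.09,0,0,0,-0.823],
  ],
)

```text
time_s: 59.6
ee_pos: [0.426, 0.1207, 0.2903]
eef_rot: [3.141, -0.0, 1.046]
force: [0.5, -0.3, -2.4]
grip_width: 0.0336
```

Request:
move_arm(
  targets=[
    [0.016,-0.012,0,0,0,-0.165],
    [0.032,-0.025,0,0,0,-0.33],
    [0.048,-0.037,0,0,0,-0.5],
    [0.064,-0.05,0,0,0,-0.66],
    [0.079,-0.062,0,0,0,-0.824],
  ],
)

```text
time_s: 60.02
ee_pos: [0.4124, 0.2204, 0.2902]
eef_rot: [3.141, -0.0, 1.477]
force: [-0.6, -1.0, -2.5]
grip_width: 0.0337
```

Request:
move_arm(
  targets=[
    [0,0,0.025,0,0,0],
    [0,0,0.05,0,0,0],
    [0,0,0.075,0,0,0],
    [0,0,0.1,0,0,0],
    [0,0,0.12,0,0,0],
  ],
)

```text
time_s: 60.43
ee_pos: [0.4122, 0.2191, 0.1684]
eef_rot: [-3.141, 0.001, 1.473]
force: [0.1, 0.9, -3.0]
grip_width: 0.0334
```

Request:
move_arm(
  targets=[
    [0,0,0,0,0,0],
    [0,0,0,0,0,0],
    [0,0,0,0,0,0],
    [0,0,0,0,0,0],
    [0,0,0,0,0,0],
  ],
)

```text
time_s: 60.85
ee_pos: [0.4132, 0.2195, 0.1712]
eef_rot: [3.14, -0.001, 1.473]
force: [0.5, 0.8, -2.5]
grip_width: 0.0339
```

```bash
python3 - <<'E'
from scan import *
print(pose()[0])
plan([('low',(.4126,.2197,.1),flatR(84.4)),('lay',(.4126,.2197,.026),flatR(84.4))])
E
```

```text
[0.41324439 0.21948283 0.17120989]
low [0.0, -0.001, 0.071, 0.004, -0.002, 0.0] -> [0.412 0.22  0.1  ]
lay [0.0, 0.0, 0.074, 0.0, 0.0, 0.0] -> [0.412 0.22  0.026]
```

Request:
move_arm(
  targets=[
    [0,0,0.02,0,0,0],
    [0,0,0.04,0,0,0],
    [0,0,0.055,0,0,0],
    [0,0,0.065,0,0,0],
    [0,0,0.071,0,0,0],
  ],
)

```text
time_s: 61.27
ee_pos: [0.4127, 0.2193, 0.0985]
eef_rot: [-3.141, 0.0, 1.473]
force: [-0.6, 0.1, -1.6]
grip_width: 0.0342
```

Request:
move_arm(
  targets=[
    [0,0,0.02,0,0,0],
    [0,0,0.04,0,0,0],
    [0,0,0.055,0,0,0],
    [0,0,0.065,0,0,0],
    [0,0,0.071,0,0,0],
  ],
)

```text
time_s: 61.68
ee_pos: [0.4129, 0.2193, 0.0275]
eef_rot: [3.142, 0.0, 1.473]
force: [-0.4, 0.0, -2.1]
grip_width: 0.0338
```

Request:
move_arm(
  targets=[
    [0,0,0.001,0,0,0],
    [0,0,0.002,0,0,0],
    [0,0,0.003,0,0,0],
    [0,0,0.004,0,0,0],
    [0,0,0.0045,0,0,0],
  ],
)

```text
time_s: 62.1
ee_pos: [0.4132, 0.2195, 0.0243]
eef_rot: [3.14, -0.0, 1.473]
force: [-3.7, -1.7, 13.0]
grip_width: 0.0341
```

Request:
move_arm(
  targets=[
    [0,0,0,0,0,0],
    [0,0,0,0,0,0],
    [0,0,0,0,0,0],
    [0,0,0,0,0,0],
    [0,0,0,0,0,0],
  ],
)

```text
time_s: 62.52
ee_pos: [0.4132, 0.2195, 0.0243]
eef_rot: [3.14, -0.001, 1.473]
force: [-2.5, -1.3, 5.8]
grip_width: 0.0335
```

Request:
move_arm(
  targets=[
    [0,0,0,0,0,0],
    [0,0,0,0,0,0],
    [0,0,0,0,0,0],
    [0,0,0,0,0,0],
    [0,0,0,0,0,0],
  ],
  fingers=0.5,
)

```text
time_s: 62.93
ee_pos: [0.4128, 0.2193, 0.0235]
eef_rot: [3.141, 0.0, 1.473]
force: [-0.7, -0.0, -0.6]
grip_width: 0.0639
```

Request:
move_arm(
  targets=[
    [0,0,0,0,0,0],
    [0,0,0,0,0,0],
    [0,0,-0.005,0,0,0],
    [0,0,-0.015,0,0,0],
    [0,0,-0.03,0,0,0],
  ],
)

```text
time_s: 63.35
ee_pos: [0.4123, 0.2191, 0.0538]
eef_rot: [-3.14, 0.001, 1.473]
force: [-0.4, 0.0, 0.4]
grip_width: 0.0708
```

Request:
move_arm(
  targets=[
    [0,0,-0.04,0,0,0],
    [0,0,-0.08,0,0,0],
    [0,0,-0.11,0,0,0],
    [0,0,-0.14,0,0,0],
    [0,0,-0.17,0,0,0],
  ],
)

```text
time_s: 63.77
ee_pos: [0.4124, 0.2191, 0.2263]
eef_rot: [3.14, -0.001, 1.473]
force: [-0.8, -0.4, -1.0]
grip_width: 0.0705
```

Request:
move_arm(
  targets=[
    [0,0,0,0,0,0],
    [0,0,0,0,0,0],
    [0,0,0,0,0,0],
    [0,0,0,0,0,0],
    [0,0,0,0,0,0],
  ],
  fingers=-1,
)

```text
time_s: 64.18
ee_pos: [0.4124, 0.2191, 0.2226]
eef_rot: [-3.14, 0.001, 1.473]
force: [0.0, -0.2, 0.3]
grip_width: 0.0404
```

```bash
python3 - <<'E'
from scan import *
im=cv2.imread("pics/raw_t1.png")
print("on-grip est",atz("top",(454.5,220.5),.127))
plan([('mid',(.45,-.03,.24),flatR(40)),('sw',(.53,-.364,.23),flatR(0)),('dn',(.53,-.364,.118),flatR(0)),('push',(.43,-.364,.118),flatR(0))])
E
```

```text
on-grip est [ 0.47511686 -0.36874605  0.127     ]
mid [-0.122, 0.031, -0.009, -0.001, 0.001, 0.74] -> [0.431 0.095 0.232]
mid [-0.102, 0.075, -0.008, -0.001, 0.002, 0.74] -> [ 0.45  -0.031  0.24 ]
sw [-0.077, 0.153, 0.005, 0.0, 0.0, 0.667] -> [ 0.489 -0.197  0.235]
sw [-0.019, 0.171, 0.005, 0.0, 0.0, 0.666] -> [ 0.53  -0.364  0.23 ]
dn [0.0, 0.0, 0.112, 0.0, 0.0, 0.0] -> [ 0.53  -0.364  0.118]
push [-0.1, 0.0, 0.0, 0.0, 0.0, 0.0] -> [ 0.43  -0.364  0.118]
```

Request:
move_arm(
  targets=[
    [-0.122,0.031,-0.009,0,0,0.74],
    [-0.122,0.031,-0.009,0,0,0.74],
    [-0.122,0.031,-0.009,0,0,0.74],
    [-0.122,0.031,-0.009,0,0,0.74],
    [-0.122,0.031,-0.009,0,0,0.74],
  ],
)

```text
time_s: 64.6
ee_pos: [0.4318, 0.0932, 0.2321]
eef_rot: [-3.141, 0.0, 1.081]
force: [-0.1, 0.4, 0.3]
grip_width: 0.0071
```

Request:
move_arm(
  targets=[
    [-0.102,0.075,-0.008,0,0.002,0.74],
    [-0.102,0.075,-0.008,0,0.002,0.74],
    [-0.102,0.075,-0.008,0,0.002,0.74],
    [-0.102,0.075,-0.008,0,0.002,0.74],
    [-0.102,0.075,-0.008,0,0.002,0.74],
  ],
)

```text
time_s: 65.02
ee_pos: [0.4506, -0.0308, 0.24]
eef_rot: [-3.141, -0.0, 0.697]
force: [-1.0, 0.8, -0.4]
grip_width: 0.0004
```

Request:
move_arm(
  targets=[
    [-0.077,0.153,0.005,0,0,0.667],
    [-0.077,0.153,0.005,0,0,0.667],
    [-0.077,0.153,0.005,0,0,0.667],
    [-0.077,0.153,0.005,0,0,0.667],
    [-0.077,0.153,0.005,0,0,0.667],
  ],
)

```text
time_s: 65.43
ee_pos: [0.4908, -0.1996, 0.2341]
eef_rot: [-3.141, 0.0, 0.35]
force: [0.2, 0.3, -0.7]
grip_width: 0.0009
```

Request:
move_arm(
  targets=[
    [-0.019,0.171,0.005,0,0,0.666],
    [-0.019,0.171,0.005,0,0,0.666],
    [-0.019,0.171,0.005,0,0,0.666],
    [-0.019,0.171,0.005,0,0,0.666],
    [-0.019,0.171,0.005,0,0,0.666],
  ],
)

```text
time_s: 65.85
ee_pos: [0.5316, -0.3666, 0.2278]
eef_rot: [-3.14, 0.001, 0.002]
force: [-0.7, 1.3, -1.4]
grip_width: 0.0003
```

Request:
move_arm(
  targets=[
    [0,0,0,0,0,0],
    [0,0,0,0,0,0],
    [0,0,0,0,0,0],
    [0,0,0,0,0,0],
    [0,0,0,0,0,0],
  ],
)

```text
time_s: 66.27
ee_pos: [0.5308, -0.3629, 0.231]
eef_rot: [-3.141, -0.001, 0.002]
force: [1.2, -0.5, 0.1]
grip_width: 0.0004
```

```bash
python3 - <<'E'
from plan import *
plan([('dn',(.53,-.366,.118),flatR(0)),('push',(.43,-.366,.118),flatR(0))])
E
```

```text
dn [-0.001, 0.003, 0.113, -0.001, -0.003, 0.004] -> [ 0.53  -0.366  0.118]
push [-0.1, 0.0, 0.0, 0.0, 0.0, 0.0] -> [ 0.43  -0.366  0.118]
```

Request:
move_arm(
  targets=[
    [0,0.003,0.03,0,0,0],
    [0,0.003,0.06,0,0,0],
    [0,0.003,0.09,0,0,0],
    [0,0.003,0.108,0,0,0],
    [0,0.003,0.113,0,0,0],
  ],
)

```text
time_s: 66.68
ee_pos: [0.5296, -0.3657, 0.1142]
eef_rot: [-3.138, 0.003, 0.001]
force: [1.3, -0.4, -0.3]
grip_width: 0.0005
```

Request:
move_arm(
  targets=[
    [-0.012,0,0,0,0,0],
    [-0.024,0,0,0,0,0],
    [-0.036,0,0,0,0,0],
    [-0.048,0,0,0,0,0],
    [-0.06,0,0,0,0,0],
  ],
)

```text
time_s: 67.1
ee_pos: [0.4707, -0.3671, 0.1191]
eef_rot: [3.141, -0.003, 0.001]
force: [0.5, -1.3, 1.7]
grip_width: 0.0005
```

Request:
move_arm(
  targets=[
    [-0.01,0,0,0,0,0],
    [-0.02,0,0,0,0,0],
    [-0.03,0,0,0,0,0],
    [-0.041,0,0,0,0,0],
    [-0.041,0,0,0,0,0],
  ],
)

```text
time_s: 67.52
ee_pos: [0.4282, -0.3673, 0.1177]
eef_rot: [-3.141, -0.001, -0.0]
force: [0.1, 0.1, -0.6]
grip_width: 0.0005
```

Request:
move_arm(
  targets=[
    [0.02,0,0,0,0,0],
    [0.03,0,-0.03,0,0,0],
    [0.03,0,-0.06,0,0,0],
    [0.03,0,-0.09,0,0,0],
    [0.03,0,-0.12,0,0,0],
  ],
)

```text
time_s: 67.93
ee_pos: [0.4598, -0.367, 0.2388]
eef_rot: [-3.141, -0.001, 0.001]
force: [0.5, -0.2, -0.4]
grip_width: 0.0008
```

Request:
move_arm(
  targets=[
    [-0.03,0.03,0,0,0,0],
    [-0.06,0.05,0,0,0,0],
    [-0.09,0.08,0,0,0,0],
    [-0.12,0.1,0,0,0,0],
    [-0.12,0.1,0,0,0,0],
  ],
)

```text
time_s: 68.35
ee_pos: [0.3353, -0.4703, 0.2372]
eef_rot: [-3.141, -0.0, -0.004]
force: [0.8, -0.0, 0.2]
grip_width: 0.0004
```

```bash
python3 - <<'E'
from forms import *
im=detect("tf"); s=ctrl.camera("scene")[:,:,::-1]; cv2.imwrite("pics/raw_sf.png",s)
r=lambda a:cv2.resize(a,(400,300),interpolation=cv2.INTER_CUBIC)
cv2.imwrite("pics/fin.png",np.vstack([np.hstack([r(im[125:275,215:415]),r(im[180:270,390:510])]),np.hstack([r(s[180:345,220:440]),r(s[100:190,220:340])])]))
E
```

```text
(no output)
```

View pics/fin.png

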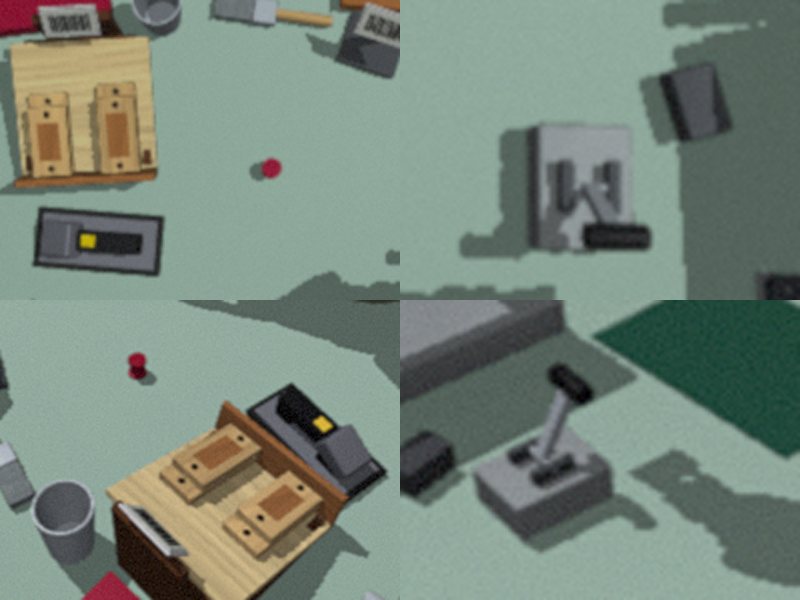

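```bash
python3 -c "
from station import ctrl
print(ctrl.get_obs()['time_s']); print(ctrl.hand_in())"
```

```text
68.45
the job is handed in; nothing more can be done
None
```

The job is done and handed in at 68.5 s of the 210 s allowed; `hand_in` gave no verdict.

- **Switch on:** I pushed the toggle on first, and the picture showed the lever leaning to its on side.
- **Forms:** All four were there. form1 lies on form3 and form0 lies on form2. I slid each one until the force showed it against the stop bar. form2's first slide gave no clear contact, so I pushed its end again afterwards until it held.
- **Scans:** I held the scanner still for about 3 s at each label. My pose model put it 99 mm away, within 1.5 mm of the label's middle and 0.1° of square-on. That rests on label positions fitted from the pictures, good to a few mm.
- **Finish:** The scanner is back on its pad, upright and along it, and the toggle is off. The last pictures show this and the forms still racked. The spool, the cup and the other things in those crops looked unmoved; the jar, bottle, mallet and purple board were outside them and not rechecked.

**One slip:** When I went down to grip form2, the fingertips pressed on the bench. The wrist force read about 102 N, under the 120 N limit, but that was one reading at the end of the move, so the peak may have been higher. I let the arm settle before the later descents. Placing the next two forms gave brief contact of no more than about 20 N.

I also found a rotation-order mistake in my rack model, about 0.5° of roll. It was there while I placed the forms and fixed before scanning; the forms still lie flat.

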